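# Change the suction lid to the fresh jar

## Robot

A 6-joint arm with a two-finger parallel gripper is mounted at the origin on a cart in front of the work surface, level with it; the furniture and walls round the work are solid. World frame = base frame: x ahead of the robot, y to its left, z up, the work surface at z = 0. Lengths are in m, angles in degrees, forces in N, time in s.
With the tool pointing down it reaches from about 0.35 to 0.875 m from the base axis. Payload 4.2 kg.
Tool frame: the origin (TCP) lies midway between the tips of the shut fingers; the grasp point (between the pads) lies 19 mm behind it; z points along the fingers, y is the direction in which the jaws open and shut (so a half turn about z gives the same grasp; the last joint's range is limited). The gripper opens to 87 mm and grips with 3 to 60 N. Pads are 19 mm wide; open, the fingers measure 117 mm over their backs; the gripper's body (75 mm by 190 mm) begins 51 mm behind the grasp point.
Start: joints at [79.79, 22.042, 0.453, 0, -68.411, -14.817], TCP at [0.264, 0.566, 0.202] pointing down, gripper open.
Joint ranges: [-179.83, 179.83], [-69.29, 118.12], [-61.27, 80.66], [-181.25, 117.63], [-171.15, -9.14], [-177.46, 177.46]. Speed limits (degrees/s): [159.86, 159.86, 180, 180, 180, 180].

## Interface

Orientations are given as a 3x3 rotation matrix whose columns are the frame's x, y, z axes.
In Python, from station import sense, capture, finish_job gives the robot as it stands. The module is installed in compiled form; this text tells all that it offers.
- The arm moves only by the shell command python3 -m jog 'ROWS' [OPENING]. ROWS is JSON, a list of rows, each a list of 6 numbers: the shift along the tool's x, y, z in cm, then the turn, a rotation vector about the tool's x, y, z in degrees. In form: [[dx, dy, dz, wx, wy, wz], ...]. A call has exactly 5 rows; each row shifts and turns the commanded pose from where the row before left it, along the tool's axes as they then stand; what a row does not reach is not made up. A row lasts 1/12 s, in which the tool goes at most 41.7 mm and 7.16 degrees, less where a joint would pass 70% of its speed; a pose out of reach is approached as far as the arm can. A call is refused whole if a number of a shift passes 4.17 or a number of a turn 7.16, either way. A call with a gripper value outside its range is refused whole. OPENING is the finger opening in cm, from 0 to 8.7, set as the call begins (- or left out, the last holds). The fingers move at their own pace and stop on an object; the grip force is fixed at half the most. Time passes only in rows, so rows that do not move let the fingers close, or fill a call up. It gives the time, the measured TCP pose, the force and the opening at its end, in the units of the state.
- sense(): the state, without advancing time (a new reading comes with each control period).
- capture(name): name is "scene" or "top"; returns a dict with "frame" (400x640x3 uint8, red, green, blue), "fx", "fy", "cx", "cy" (pixels), "world_to_cam" (4x4, takes a point from world to camera coordinates). Camera axes: x right, y up, looking along -z (the intrinsics and any distortion apply to the point x, -y, -z); pixel columns grow to the right and rows downward; lengths in m; the calibration is good to about 2 mm. A picture is of the moment at which its call begins. There is no depth.
- finish_job(): hands the job in, once; it reports no verdict.
The state is a dict: "time_s": time; "joints": joint angles; "joint_velocities": joint speeds; "effort": joint torques, N m; "tcp_pos": TCP position; "ee_rot": TCP orientation; "wrist_force": force on the tool from outside, world axes, zero at the start; "moment": the same for the moment, N m; "gripper_width": opening from 0.0 (shut) to 1.0 (fully open).
Only numpy, scipy, OpenCV 4.12 (cv2) and the standard library are available. Lean on these libraries where they do the work, as an engineer would, in place of code of your own. Each camera call takes 0.05 s, during which the arm holds its last target.

## Task

Move the suction lid from the used jar to the fresh jar: twist it loose (anticlockwise from above), lift it off, set it on the fresh jar with its bar in line with that jar's two spring catches, and twist it clockwise about a quarter turn until it clicks locked. The fresh jar's dust cap has to come off first and must end up closing the used jar. Leave the two squeeze bottles and the carton standing round the jars where they are.

Things in the scene. Friction and masses are not known exactly. Their poses are not given: they have to be found in the camera images.
- suction_lid: Loose white round lid, 104 mm wide (109 over two ribs), 60 mm high, about 0.22 kg; starts locked on the used jar. Origin on its axis at the skirt's lower edge, z up. Skirt z 0 to 18 mm, plate 18 to 23 mm; the plate sits on the jar's rim, so seated its origin is 92 mm above the worktop. Grip bar on top along the lid's x axis. Open: bar in line with the jar's two catches; locked: bar across.
- lid_bar (a point): Middle of the lid's upright grey grip bar, on the lid's axis, 42 mm above its origin, 19 mm above the plate. The bar is 60 mm long (x), 16 mm thick (y), and stands from z 23 to 60 mm in the lid's frame. 41 mm from the axis, beyond each end of the bar, an upright nipple 10 mm thick reaches z 39 mm.
- lid_skirt (a point): Centre of the bayonet skirt, 9 mm above the lid's origin. Its two gaps, on the lid's +x and -x, let the jar's lugs through only with the bar in line with the catches (within 7 degrees, either way round; 2.5 mm radial play). Seated, it turns clockwise from above: 2 ribs are forced over the sprung catches from 65 degrees on (0.2 to 0.5 N m) and snap home by 80; stop at 82. Locked 79 to 82; reverse to free it.
- dust_cap: Loose white plain cap, 96 mm wide, 49 mm high, about 0.09 kg; starts on the fresh jar. Origin on its axis at the underside of its plug, z up. Plug 63 mm thick (chamfered), z 0 to 8 mm, drops into a jar's 70 mm mouth; disc z 8 to 13 mm rests on the rim, so on a jar its origin is 102 mm above the worktop. No catch, any yaw. On the worktop it stands on its plug.
- cap_knob (a point): Middle of the cap's grey round knob (26 mm thick, z 13 to 49 mm in the cap's frame), on the axis, 32 mm above the cap's origin, 19 mm above the disc.
- used_jar: The used jar, which wears the lid with the long bar at the start. Fixed, 110 mm high to the rim; origin at the centre of its underside, z up. Dark foot 112 mm wide, clear body 92 mm wide, white neck 79 mm outside, mouth 70 mm wide and 26 mm deep. Its two bayonet lugs and two grey spring catches lie on its +x and -x axes.
- fresh_jar: The fresh jar, which wears the cap with the round knob at the start. Same make, size and frame as the used jar: fixed, 110 mm to the rim, lugs and grey spring catches on its +x and -x axes.
- fresh_rim (a point): Centre of the fresh jar's mouth at rim height, 110 mm above the worktop. Lugs on the jar's +x and -x: 24 degrees wide, out to 46 mm from the axis, 3 to 9 mm below the rim. Outside each lug stands a grey catch housing, 56 to 69 mm from the axis, up to 104 mm high; its steel nose springs in to 52 mm from the axis.
- used_rim (a point): Centre of the used jar's mouth at rim height, 110 mm above the worktop; lugs and catches as on the fresh jar.
- squeeze_brown: Bystander: brown squeeze bottle, 52 mm across, 186 mm high, origin at the centre of its foot.
- squeeze_clear: Bystander: white squeeze bottle with red nozzle, 57 mm across, 196 mm high, origin at the centre of its foot.
- lancet_box: Bystander: small carton 52 x 86 x 58 mm (x, y, z), origin at the centre of its underside.

How it is judged:
By the outcome, as a careful person would: the job done as asked, in the order asked, and still so for the second after the job is handed in, with the robot touching nothing.
It also fails if it takes over 72 s, if anything falls off the work surface, if the arm or the gripper's body presses on something with over 40 N, if the wrist force passes 120 N, or if a joint passes its speed limit or range.

## Working session

There is one attempt and no reset: what is moved stays moved. The work goes in short steps, Python scripts to look and compute and a shell command to move; the robot and the scene stay as the last step left them, time stands still between calls to the robot, and variables do not carry over. Pictures are saved under pics/ and viewed, and the job is handed in when it is done.

```bash
mkdir -p pics; python3 - <<'E'
from station import sense,capture
import cv2
s=sense()
for k,v in s.items(): print(k,v)
for n in("scene","top"):
    c=capture(n); cv2.imwrite(f"pics/{n}0.png",c["frame"][:,:,::-1])
    print(n,c["fx"],c["fy"],c["cx"],c["cy"],c["world_to_cam"],[k for k in c])
E
```

```text
time_s 0.0
joints [ 7.97890389e+01  2.20903424e+01  3.77816493e-01 -2.87099942e-02
 -6.84120382e+01 -1.48156619e+01]
joint_velocities [ 0.02867698  0.06379097 -0.09447815  0.04279665  0.08882877  0.03556359]
effort [-6.54142877e-04 -3.90658021e+01  1.87407339e+01  4.21994805e+00
  1.10801059e-02 -1.87038922e-04]
tcp_pos [0.26411689 0.56571445 0.2013514 ]
ee_rot [[ 9.06033138e-01 -4.23205908e-01 -8.43948188e-04]
 [-4.23206736e-01 -9.06030809e-01 -2.05697806e-03]
 [ 1.05882207e-04  2.22085484e-03 -9.99997528e-01]]
wrist_force [ 0.65925332 -1.48599067  0.33894989]
moment [ 0.04989085 -0.02611331  0.02449503]
gripper_width 1.0036096469610385
scene 457.4178315174621 457.4178315174621 321.37814143364176 201.41383257072522 [[ 0.76101184 -0.64862728 -0.01198427 -0.32034387]
 [ 0.37551229  0.42536129  0.82344295 -0.24791958]
 [-0.52900992 -0.63115007  0.5672725  -1.21472591]
 [ 0.          0.          0.          1.        ]] ['frame', 'fx', 'fy', 'cx', 'cy', 'world_to_cam']
top 455.86841695356577 455.86841695356577 320.2815385476813 200.87184396297235 [[ 0.06591267 -0.99780469  0.00642772 -0.02137282]
 [ 0.97518875  0.06578037  0.21137609 -0.46963134]
 [-0.21133487 -0.00766412  0.97738367 -1.21862191]
 [ 0.          0.          0.          1.        ]] ['frame', 'fx', 'fy', 'cx', 'cy', 'world_to_cam']
```

View pics/scene0.png

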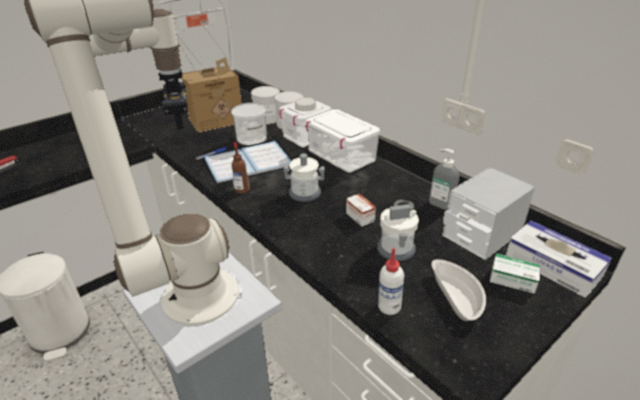

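View pics/top0.png

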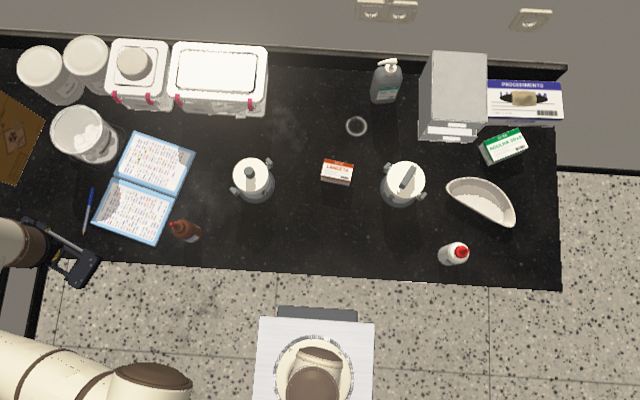

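The fresh jar (round knob) is near (253,180) in the top view and the used jar (bar) near (405,183). I'll enlarge both.

```bash
cat > h.py <<'E'
import numpy as np,cv2
from station import sense,capture
def crop(name,out,x0,y0,w,h,s,c=None):
    c=c or capture(name); f=c["frame"][y0:y0+h,x0:x0+w,::-1]
    cv2.imwrite(out,cv2.resize(f,None,fx=s,fy=s,interpolation=cv2.INTER_CUBIC))
def ray(c,u,v,z):
    M=np.array(c["world_to_cam"]);R=M[:3,:3];t=M[:3,3]
    o=-R.T@t; d=R.T@np.array([(u-c["cx"])/c["fx"],-(v-c["cy"])/c["fy"],-1])
    return o+d*(z-o[2])/d[2]
def proj(c,p):
    M=np.array(c["world_to_cam"]);q=M[:3,:3]@np.array(p)+M[:3,3]
    return c["cx"]+c["fx"]*q[0]/-q[2], c["cy"]-c["fy"]*q[1]/-q[2]
E
python3 - <<'E'
from h import *
a=capture("top");b=capture("scene")
crop("",'pics/a1.png',225,145,60,60,10,a);crop("",'pics/a2.png',373,150,60,60,10,a)
crop("",'pics/b1.png',275,140,60,60,10,b);crop("",'pics/b2.png',366,194,65,65,9,b)
E
```

```text
(no output)
```

View pics/a1.png

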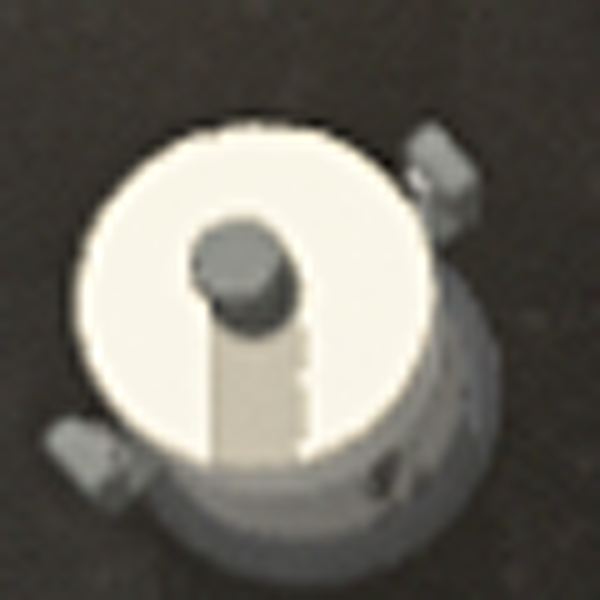

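View pics/a2.png

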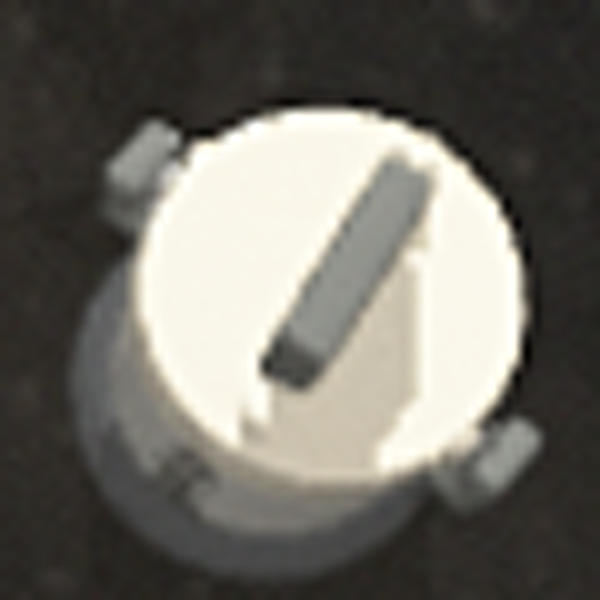

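View pics/b1.png

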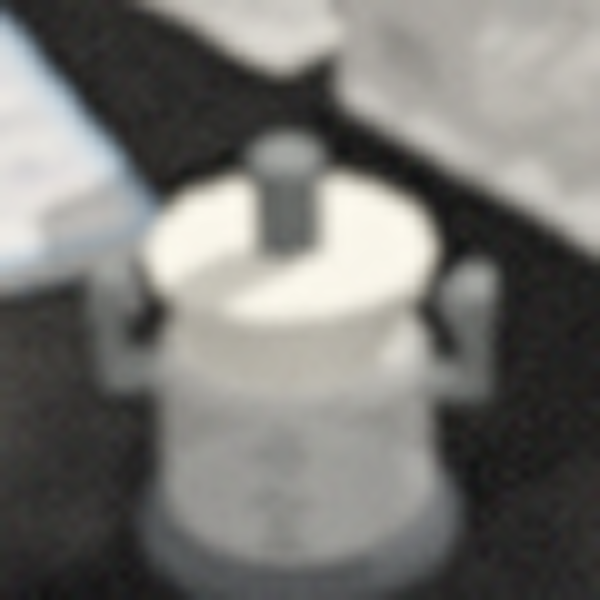

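View pics/b2.png

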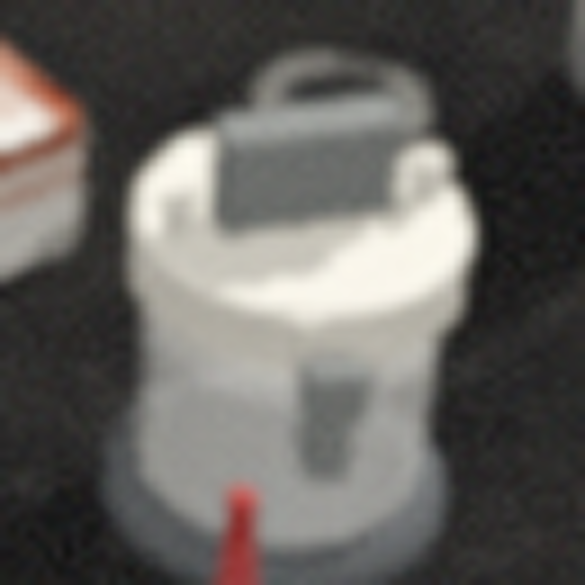

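```bash
cat > m.py <<'E'
from h import *
a=capture("top");b=capture("scene")
def px(x0,y0,s,X,Y): return x0+(X+.5)/s-.5, y0+(Y+.5)/s-.5
def A1(X,Y,z): return ray(a,*px(225,145,10,X,Y),z)
def A2(X,Y,z): return ray(a,*px(373,150,10,X,Y),z)
def B1(X,Y,z): return ray(b,*px(275,140,10,X,Y),z)
def B2(X,Y,z): return ray(b,*px(366,194,9,X,Y),z)
E
python3 - <<'E'
from m import *
np.set_printoptions(precision=4,suppress=True)
def seg(n,p,q):
    d=q-p; print(n,"mid",(p+q)/2,"len",np.linalg.norm(d),"ang",np.degrees(np.arctan2(d[1],d[0])))
print("knob",A1(238,252,.151),B1(288,152,.151))
seg("disc lr",A1(75,300,.115),A1(436,300,.115)); 
print("disc top",A1(260,122,.115))
seg("disc scene",B1(145,248,.115),B1(441,248,.115))
seg("catch f",A1(88,447,.104),A1(440,158,.104))
seg("catch f sc",B1(108,265,.104),B1(475,268,.104))
print("bar",A2(355,260,.152),B2(305,112,.152))
seg("barline",A2(298,345,.152),A2(413,172,.152))
seg("barline sc",B2(225,115,.152),B2(390,100,.152))
seg("lid lr",A2(135,295,.115),A2(525,295,.115)); print("lid top",A2(325,104,.115))
seg("catch u",A2(505,455,.104),A2(143,160,.104))
E
```

```text
knob [0.5181 0.2007 0.151 ] [0.5161 0.2017 0.151 ]
disc lr mid [0.5151 0.201  0.115 ] len 0.09624764609111518 ang -86.118476365561
disc top [0.5646 0.2047 0.115 ]
disc scene mid [0.5154 0.2002 0.115 ] len 0.10032588132761804 ang -41.63416144940832
catch f mid [0.5178 0.2003 0.104 ] len 0.12254851692005887 ang -44.9673101775817
catch f sc mid [0.5187 0.2059 0.104 ] len 0.12544677790834138 ang -42.55040664357193
bar [ 0.5303 -0.2132  0.152 ] [ 0.5307 -0.21    0.152 ]
barline mid [ 0.5308 -0.2134  0.152 ] len 0.056248068524577075 ang -30.54017487966672
barline sc mid [ 0.5331 -0.2089  0.152 ] len 0.05270682926320343 ang -32.572423314960844
lid lr mid [ 0.5308 -0.2137  0.115 ] len 0.10422694043078115 ang -86.12237022080055
lid top [ 0.5839 -0.211   0.115 ]
catch u mid [ 0.5305 -0.2138  0.104 ] len 0.12495638898772124 ang 52.82237821917352
```

```bash
cat > ov.py <<'E'
from m import *
def over(c,out,x0,y0,w,h,s,segs):
    f=cv2.resize(c["frame"][y0:y0+h,x0:x0+w,::-1],None,fx=s,fy=s,interpolation=cv2.INTER_CUBIC)
    for P,col in segs:
        q=np.array([[(u-x0+.5)*s-.5,(v-y0+.5)*s-.5] for u,v in (proj(c,p) for p in P)]).round().astype(np.int32)
        cv2.polylines(f,[q],False,col,1)
    cv2.imwrite(out,f)
def circ(x,y,z,r): return [(x+r*np.cos(t),y+r*np.sin(t),z) for t in np.linspace(0,2*np.pi,60)]
def rect(x,y,z,ang,x0,x1,hw):
    t=np.radians(ang);return [(x+a*np.cos(t)-b*np.sin(t),y+a*np.sin(t)+b*np.cos(t),z) for a,b in((x0,-hw),(x1,-hw),(x1,hw),(x0,hw),(x0,-hw))]
E
python3 - <<'E'
from ov import *
R=(0,0,255);G=(0,200,0);B=(255,0,0)
x,y,t=.5168,.2008,-45
F=[(circ(x,y,.115,.048),R),(circ(x,y,.151,.013),G),(rect(x,y,.104,t,.056,.069,.009),B),(rect(x,y,.104,t,-.056,-.069,.009),B),(circ(x,y,0,.056),G)]
x,y,t,bt=.5305,-.2135,52.8,-29
U=[(circ(x,y,.115,.052),R),(rect(x,y,.152,bt,-.03,.03,.008),G),(rect(x,y,.104,t,.056,.069,.009),B),(rect(x,y,.104,t,-.056,-.069,.009),B),(circ(x,y,0,.056),G)]
over(a,'pics/o1.png',225,145,60,60,10,F);over(a,'pics/o2.png',373,150,60,60,10,U)
over(b,'pics/o3.png',275,140,60,60,10,F);over(b,'pics/o4.png',366,194,65,65,9,U)
i=[cv2.resize(cv2.imread(f'pics/o{k}.png'),(600,600)) for k in(1,2,3,4)]
cv2.imwrite('pics/o12.png',cv2.resize(np.hstack(i[:2]),(800,400)));cv2.imwrite('pics/o34.png',cv2.resize(np.hstack(i[2:]),(800,400)))
E
```

```text
(no output)
```

View pics/o1.png

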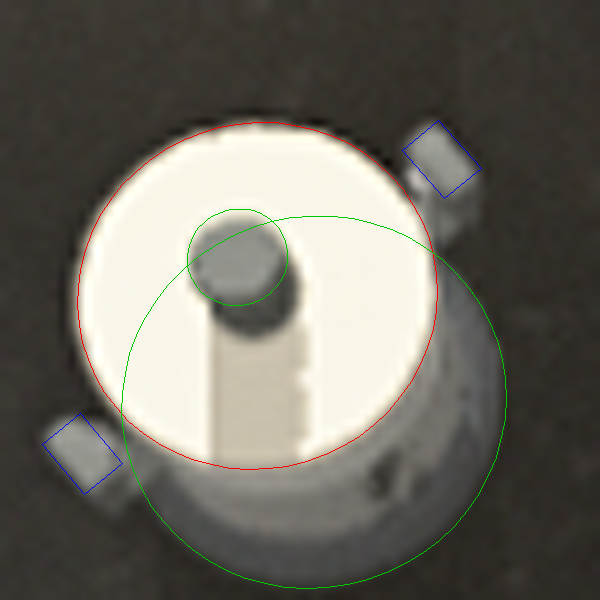

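View pics/o2.png

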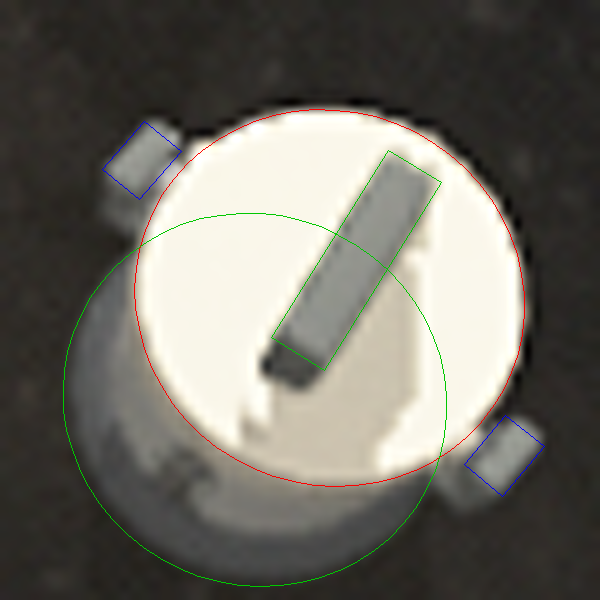

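View pics/o34.png

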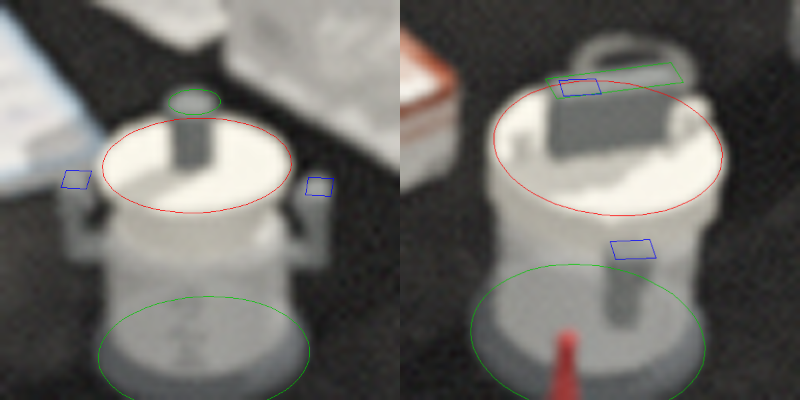

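```bash
cat > d.py <<'E'
import sys,numpy as np
from station import sense
# usage: d.py x y z yaw
s=sense();R=np.array(s["ee_rot"]);p=np.array(s["tcp_pos"])
yaw=np.degrees(np.arctan2(R[1,0],R[0,0]))
print("t %.2f tcp"%s["time_s"],p.round(4),"yaw %.2f"%yaw,"tilt",R[:2,2].round(4),"F",np.round(s["wrist_force"],1),"M",np.round(s["moment"],2),"g %.3f"%(s["gripper_width"]*8.7),"j",np.round(s["joints"],0))
if len(sys.argv)>3:
    t=np.array(list(map(float,sys.argv[1:4])))
    print("tool shift cm",(R.T@(t-p)*100).round(2))
    from scipy.spatial.transform import Rotation as Ro
    if len(sys.argv)>4:
        w=np.radians(float(sys.argv[4]));c,q=np.cos(w),np.sin(w)
        T=np.array([[c,q,0],[q,-c,0],[0,0,-1.]])
        print("rotvec tool",Ro.from_matrix(R.T@T).as_rotvec(degrees=True).round(2))
E
python3 - <<'E'
from ov import *
np.set_printoptions(precision=3,suppress=True)
print("brown foot sc",ray(b,240,189,0)," top tip", ray(a,170,222,.186),"top foot",ray(a,192,232,0))
print("clear foot sc",ray(b,390,308,0)," red tip", ray(a,462,253,.196),ray(b,393,252,.196))
crop("",'pics/c1.png',155,200,60,60,6,a);crop("",'pics/c2.png',425,225,60,60,6,a)
print("carton corners",[ray(a,u,v,.058)[:2] for u,v in((325,160),(354,163),(351,178),(321,175))])
E
python3 -c "
import cv2,numpy as np
cv2.imwrite('pics/c.png',np.hstack([cv2.imread('pics/c%d.png'%i) for i in(1,2)]))"; python3 d.py .5165 .2008 .25 -25
```

```text
brown foot sc [0.356 0.373 0.   ]  top tip [0.363 0.373 0.186] top foot [0.366 0.369 0.   ]
clear foot sc [ 0.344 -0.361  0.   ]  red tip [ 0.334 -0.339  0.196] [ 0.331 -0.362  0.196]
carton corners [array([0.587, 0.004]), array([ 0.584, -0.078]), array([ 0.539, -0.072]), array([0.542, 0.013])]
t 0.50 tcp [0.2644 0.5663 0.2024] yaw -25.03 tilt [-0.     -0.0001] F [-0.3  0.5 -1.1] M [-0.03  0.06 -0.02] g 8.697 j [ 80.  22.   0.  -0. -68. -15.]
tool shift cm [38.31 22.45 -4.76]
rotvec tool [ 0.01 -0.   -0.03]
```

View pics/c.png

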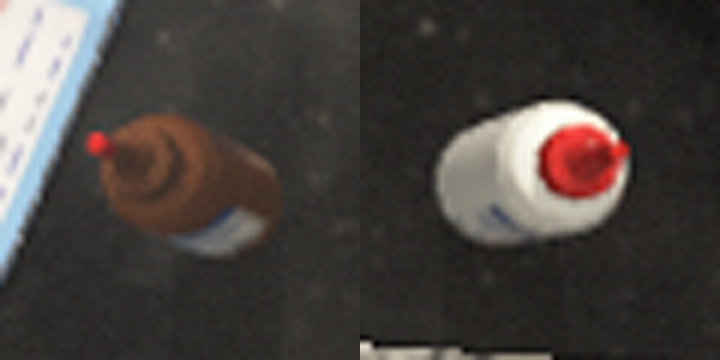

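```bash
python3 -m jog '[[0,0,-3.4,0,0,0],[0,0,-3.4,0,0,0],[3.2,1.87,0,0,0,0],[3.2,1.87,0,0,0,0],[3.2,1.87,0,0,0,0]]' 8.7; python3 -m jog '[[3.2,1.87,0,0,0,0],[3.2,1.87,0,0,0,0],[3.2,1.87,0,0,0,0],[3.2,1.87,0,0,0,0],[3.2,1.87,0,0,0,0]]'; python3 d.py .5167 .2008 .16 -25
```

```text
time_s: 0.92
tcp_pos: [0.3278, 0.4743, 0.271]
ee_rot: [[0.907, -0.422, 0.0], [-0.422, -0.907, 0.001], [-0.0, -0.001, -1.0]]
wrist_force: [0.6, 0.2, -0.8]
gripper_width: 1.002
time_s: 1.33
tcp_pos: [0.4337, 0.3209, 0.2708]
ee_rot: [[0.906, -0.423, 0.0], [-0.423, -0.906, 0.001], [0.0, -0.001, -1.0]]
wrist_force: [0.9, 0.4, 0.3]
gripper_width: 1.004
t 1.33 tcp [0.4337 0.3209 0.2708] yaw -25.01 tilt [0.0005 0.0006] F [0.9 0.4 0.3] M [ 0.   -0.08 -0.  ] g 8.738 j [ 54.  11.  -5.   0. -74.  11.]
tool shift cm [12.59  7.38 11.08]
rotvec tool [-0.04 -0.01 -0.01]
```

```bash
python3 -m jog '[[3.2,1.88,0,0,0,0],[3.2,1.88,0,0,0,0],[2.2,1.3,2,0,0,0],[1.2,0.7,2,0,0,0],[0,0,0,0,0,0]]'; python3 d.py .5167 .2008 .16 -25
```

```text
time_s: 1.75
tcp_pos: [0.4964, 0.2253, 0.2264]
ee_rot: [[0.904, -0.427, -0.007], [-0.427, -0.904, -0.004], [-0.005, 0.007, -1.0]]
wrist_force: [-0.5, 0.1, 0.0]
gripper_width: 0.999
t 1.75 tcp [0.4964 0.2253 0.2264] yaw -25.30 tilt [-0.007 -0.004] F [-0.5  0.1  0. ] M [-0.01  0.12 -0.03] g 8.689 j [ 41.  14.  -8.  -0. -69.  23.]
tool shift cm [2.91 1.3  6.63]
rotvec tool [ 0.38  0.27 -0.3 ]
```

```bash
python3 -m jog '[[0,0,0,0,0,0],[0,0,2,0,0,0],[0,0,2,0,0,0],[0,0,0,0,0,0],[0,0,0,0,0,0]]' 6; python3 d.py .5167 .2008 .12 -25
```

```text
time_s: 2.17
tcp_pos: [0.4974, 0.2296, 0.1911]
ee_rot: [[0.907, -0.421, 0.0], [-0.421, -0.907, -0.001], [0.001, 0.0, -1.0]]
wrist_force: [0.4, 0.4, 0.7]
gripper_width: 0.731
t 2.17 tcp [0.4974 0.2296 0.1911] yaw -24.93 tilt [ 0.0003 -0.0006] F [0.4 0.4 0.7] M [ 0.04 -0.02 -0.03] g 6.357 j [ 42.  15. -12.   0. -63.  23.]
tool shift cm [2.96 1.8  7.11]
rotvec tool [ 0.02 -0.03  0.07]
```

```bash
python3 -m jog '[[1.5,0.9,1,0,0,0],[1.46,0.9,1,0,0,0],[0,0,1.5,0,0,0],[0,0,0,0,0,0],[0,0,0,0,0,0]]'; python3 d.py .5167 .2008 .12 -25;  python3 - <<'E'
from h import *
crop("top",'pics/d1.png',205,125,80,80,5);crop("scene",'pics/d2.png',265,110,80,80,5)
cv2.imwrite('pics/d.png',np.hstack([cv2.imread('pics/d%d.png'%i) for i in(1,2)]))
E
```

```text
time_s: 2.58
tcp_pos: [0.5173, 0.2006, 0.1568]
ee_rot: [[0.906, -0.422, 0.002], [-0.422, -0.906, 0.0], [0.001, -0.001, -1.0]]
wrist_force: [-0.2, 0.4, 1.6]
gripper_width: 0.69
t 2.58 tcp [0.5173 0.2006 0.1568] yaw -24.98 tilt [0.0015 0.0003] F [-0.2  0.4  1.6] M [-0.03 -0.03 -0.03] g 6.004 j [ 38.  17. -14.   0. -59.  27.]
tool shift cm [-0.06  0.01  3.68]
rotvec tool [-0.05 -0.07  0.02]
```

View pics/d.png

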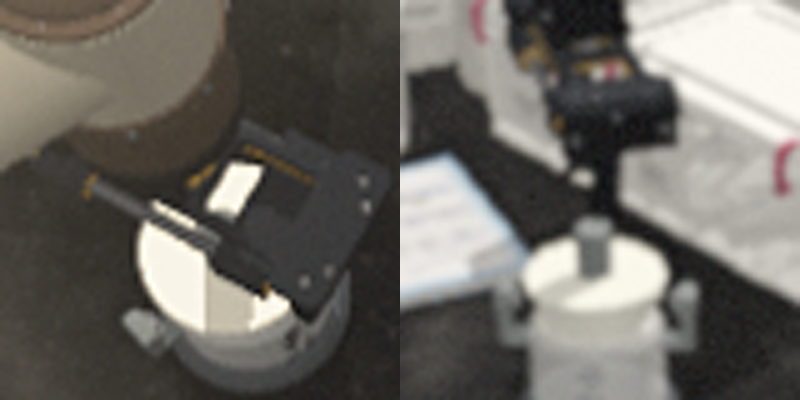

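The fingers hang over the knob: in the right half the knob is at (595,245) and the finger at (603,180). Next I descend and grip.

```bash
python3 -m jog '[[0,0,1.2,0,0,0],[0,0,1.2,0,0,0],[0,0,1.2,0,0,0],[0,0,0,0,0,0],[0,0,0,0,0,0]]'; python3 d.py .5167 .2008 .12 -25; python3 -m jog '[[0,0,0,0,0,0],[0,0,0,0,0,0],[0,0,0,0,0,0],[0,0,0,0,0,0],[0,0,0,0,0,0]]' 0; python3 -m jog '[[0,0,0,0,0,0],[0,0,0,0,0,0],[0,0,0,0,0,0],[0,0,0,0,0,0],[0,0,0,0,0,0]]';python3 d.py
```

```text
time_s: 3.1
tcp_pos: [0.517, 0.2006, 0.1203]
ee_rot: [[0.907, -0.422, 0.001], [-0.422, -0.907, 0.0], [0.001, -0.001, -1.0]]
wrist_force: [-0.2, -0.4, 0.2]
gripper_width: 0.691
t 3.10 tcp [0.517  0.2006 0.1203] yaw -24.97 tilt [0.0009 0.0001] F [-0.2 -0.4  0.2] M [-0.04 -0.02  0.01] g 6.012 j [ 38.  19. -16.   0. -54.  27.]
tool shift cm [-0.04 -0.01  0.03]
rotvec tool [-0.03 -0.05  0.03]
time_s: 3.52
tcp_pos: [0.5168, 0.2001, 0.1199]
ee_rot: [[0.906, -0.423, 0.001], [-0.423, -0.906, 0.0], [0.0, -0.001, -1.0]]
wrist_force: [0.1, 0.1, -0.7]
gripper_width: 0.395
time_s: 3.93
tcp_pos: [0.517, 0.2002, 0.1197]
ee_rot: [[0.906, -0.423, 0.001], [-0.423, -0.906, 0.0], [0.001, -0.001, -1.0]]
wrist_force: [0.1, 0.6, 1.1]
gripper_width: 0.28
t 3.93 tcp [0.517  0.2002 0.1197] yaw -25.02 tilt [0.0008 0.0004] F [0.1 0.6 1.1] M [ 0.17 -0.05 -0.02] g 2.435 j [ 38.  19. -16.   0. -54.  27.]
```

```bash
python3 -m jog '[[0,0,0,0,0,0],[0,0,0,0,0,0],[0,0,-0.5,0,0,0],[0,0,-1.5,0,0,0],[0,0,-2,0,0,0]]'; python3 -m jog '[[0,0,-2,0,0,0],[0,0,-2,0,0,0],[0,0,-1,0,0,0],[0,0,0,0,0,0],[0,0,0,0,0,0]]';python3 d.py .43 .02 .21; python3 - <<'E'
from h import *
crop("top",'pics/e1.png',205,125,80,80,5);crop("scene",'pics/e2.png',265,110,80,80,5)
cv2.imwrite('pics/e.png',np.hstack([cv2.imread('pics/e%d.png'%i) for i in(1,2)]))
E
```

```text
time_s: 4.35
tcp_pos: [0.5149, 0.1989, 0.1578]
ee_rot: [[0.906, -0.424, -0.006], [-0.424, -0.906, -0.003], [-0.004, 0.005, -1.0]]
wrist_force: [1.2, -0.3, -1.0]
gripper_width: 0.28
time_s: 4.77
tcp_pos: [0.5162, 0.1998, 0.2089]
ee_rot: [[0.906, -0.423, -0.001], [-0.423, -0.906, 0.0], [-0.001, 0.0, -1.0]]
wrist_force: [-0.4, -0.2, -1.1]
gripper_width: 0.28
t 4.77 tcp [0.5162 0.1998 0.2089] yaw -25.05 tilt [-0.001   0.0001] F [-0.4 -0.2 -1.1] M [-0.04  0.03  0.04] g 2.432 j [ 38.  15.  -9.  -0. -66.  27.]
tool shift cm [-0.19 19.94 -0.1 ]
```

View pics/e.png

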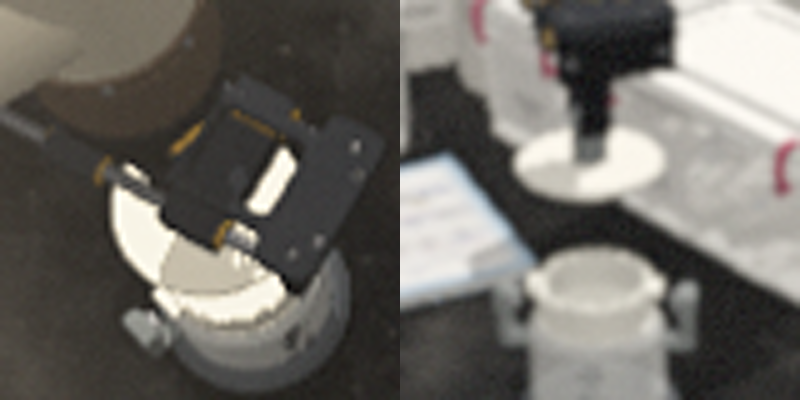

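The cap hangs level in the fingers (590,165) above the open fresh mouth (598,270). Now I'll set it aside at (0.43, 0.02).

```bash
python3 -m jog '[[0,1.5,0,0,0,0],[0,2.5,0,0,0,0],[0,2.5,0,0,0,0],[0,2.5,0,0,0,0],[0,2.5,0,0,0,0]]'; python3 -m jog '[[0,2.5,0,0,0,0],[0,2.5,0,0,0,0],[0,2,0,0,0,0],[0,1.4,0,0,0,0],[0,0,0,0,0,0]]';python3 d.py .43 .02 .02 -25
```

```text
time_s: 5.28
tcp_pos: [0.4666, 0.0945, 0.2078]
ee_rot: [[0.906, -0.423, -0.003], [-0.423, -0.906, -0.001], [-0.002, 0.003, -1.0]]
wrist_force: [-0.3, 0.2, -0.1]
gripper_width: 0.275
time_s: 5.7
tcp_pos: [0.4306, 0.0178, 0.2085]
ee_rot: [[0.905, -0.425, -0.003], [-0.425, -0.905, -0.001], [-0.002, 0.002, -1.0]]
wrist_force: [-0.6, 0.5, -1.4]
gripper_width: 0.28
t 5.70 tcp [0.4306 0.0178 0.2085] yaw -25.15 tilt [-0.0026 -0.0008] F [-0.6  0.5 -1.4] M [ 0.02 -0.02 -0.03] g 2.434 j [ 24.   2. -24.  -0. -63.  41.]
tool shift cm [-0.11 -0.21 18.85]
rotvec tool [ 0.11  0.12 -0.15]
```

```bash
python3 -m jog '[[0,0,2.5,0,0,0],[0,0,3,0,0,0],[0,0,3,0,0,0],[0,0,3,0,0,0],[0,0,3,0,0,0]]'; python3 -m jog '[[0,0,2,0,0,0],[0,0,1,0,0,0],[0,0,0.7,0,0,0],[0,0,0,0,0,0],[0,0,0,0,0,0]]';python3 d.py .43 .02 .019 -25
```

```text
time_s: 6.12
tcp_pos: [0.4328, 0.0202, 0.0629]
ee_rot: [[0.906, -0.423, 0.0], [-0.423, -0.906, 0.0], [0.0, -0.0, -1.0]]
wrist_force: [-0.3, -0.0, -0.7]
gripper_width: 0.278
time_s: 6.53
tcp_pos: [0.433, 0.02, 0.0273]
ee_rot: [[0.906, -0.423, -0.0], [-0.423, -0.906, -0.0], [-0.0, 0.0, -1.0]]
wrist_force: [0.1, -0.3, -0.4]
gripper_width: 0.281
t 6.53 tcp [0.433  0.02   0.0273] yaw -24.99 tilt [-0.0001 -0.0003] F [ 0.1 -0.3 -0.4] M [ 0.08 -0.09 -0.02] g 2.449 j [ 24.  17. -39.   0. -35.  41.]
tool shift cm [-0.27  0.13  0.83]
rotvec tool [0.02 0.   0.01]
```

```bash
python3 -m jog '[[0,0,0.4,0,0,0],[0,0,0.3,0,0,0],[0,0,0.15,0,0,0],[0,0,0,0,0,0],[0,0,0,0,0,0]]'; python3 d.py .43 .02 .018 -25
```

```text
time_s: 6.95
tcp_pos: [0.4326, 0.0197, 0.0192]
ee_rot: [[0.906, -0.423, 0.001], [-0.423, -0.906, 0.0], [0.0, -0.0, -1.0]]
wrist_force: [-0.6, 0.3, -0.3]
gripper_width: 0.282
t 6.95 tcp [0.4326 0.0197 0.0192] yaw -25.03 tilt [0.0005 0.0002] F [-0.6  0.3 -0.3] M [-0.01  0.02 -0.03] g 2.451 j [ 24.  18. -39.   0. -33.  41.]
tool shift cm [-0.25  0.09  0.12]
rotvec tool [-0.02 -0.02 -0.03]
```

```bash
python3 -m jog '[[0,0,0.15,0,0,0],[0,0,0,0,0,0],[0,0,0,0,0,0],[0,0,0,0,0,0],[0,0,0,0,0,0]]'; python3 d.py; python3 -m jog '[[0,0,0,0,0,0],[0,0,0,0,0,0],[0,0,0,0,0,0],[0,0,0,0,0,0],[0,0,0,0,0,0]]' 6; python3 -m jog '[[0,0,-1,0,0,0],[0,0,-2,0,0,0],[0,0,-3,0,0,0],[0,0,-3,0,0,0],[0,0,-3,0,0,0]]';python3 -m jog '[[0,0,-3,0,0,0],[0,0,-3,0,0,0],[0,0,-2,0,0,0],[0,0,0,0,0,0],[0,0,0,0,0,0]]';python3 d.py .5308 -.214 .21 -29
```

```text
time_s: 7.37
tcp_pos: [0.4329, 0.0197, 0.0177]
ee_rot: [[0.906, -0.423, 0.001], [-0.423, -0.906, 0.0], [0.001, -0.0, -1.0]]
wrist_force: [-0.6, -0.1, 1.8]
gripper_width: 0.279
t 7.37 tcp [0.4329 0.0197 0.0177] yaw -25.01 tilt [0.0008 0.0002] F [-0.6 -0.1  1.8] M [-0.15 -0.11  0.01] g 2.427 j [ 24.  18. -39.   0. -33.  41.]
time_s: 7.78
tcp_pos: [0.4323, 0.0196, 0.0173]
ee_rot: [[0.906, -0.423, -0.0], [-0.423, -0.906, -0.0], [-0.0, 0.0, -1.0]]
wrist_force: [-0.3, 0.0, 0.5]
gripper_width: 0.574
time_s: 8.2
tcp_pos: [0.4319, 0.0195, 0.1386]
ee_rot: [[0.906, -0.423, -0.001], [-0.423, -0.906, -0.0], [-0.001, 0.001, -1.0]]
wrist_force: [0.7, 0.3, 0.4]
gripper_width: 0.685
time_s: 8.62
tcp_pos: [0.4327, 0.0199, 0.2183]
ee_rot: [[0.906, -0.423, 0.002], [-0.423, -0.906, 0.001], [0.001, -0.002, -1.0]]
wrist_force: [0.1, 0.3, -0.6]
gripper_width: 0.688
t 8.62 tcp [0.4327 0.0199 0.2183] yaw -25.04 tilt [0.0022 0.0015] F [ 0.1  0.3 -0.6] M [-0.04  0.05  0.02] g 5.989 j [ 24.   2. -23.  -0. -65.  41.]
tool shift cm [18.78 17.05  0.82]
rotvec tool [-0.13 -0.08  3.96]
```

```bash
python3 -m jog '[[1.5,1.36,0,0,0,0],[2.1,1.9,0,0,0,0],[2.1,1.9,0,0,0,0],[2.1,1.9,0,0,0,0],[2.1,1.9,0,0,0,0]]'; python3 -m jog '[[2.1,1.9,0,0,0,0],[2.1,1.9,0,0,0,0],[2.1,1.9,0,0,0,0],[2,1.8,0,0,0,0],[0.6,0.6,0,0,0,4]]';python3 -m jog '[[0,0,0,0,0,0],[0,0,1,0,0,0],[0,0,2,0,0,0],[0,0,0.5,0,0,0],[0,0,0,0,0,0]]';python3 d.py .5308 -.214 .17 -29;python3 - <<'E'
from h import *
crop("top",'pics/f1.png',365,140,80,80,5);crop("scene",'pics/f2.png',355,165,80,80,5)
cv2.imwrite('pics/f.png',np.hstack([cv2.imread('pics/f%d.png'%i) for i in(1,2)]))
E
```

```text
time_s: 9.03
tcp_pos: [0.4836, -0.1045, 0.2156]
ee_rot: [[0.906, -0.423, -0.004], [-0.423, -0.906, 0.0], [-0.003, 0.001, -1.0]]
wrist_force: [0.6, 0.6, 0.2]
gripper_width: 0.687
time_s: 9.45
tcp_pos: [0.5307, -0.217, 0.2146]
ee_rot: [[0.873, -0.489, -0.004], [-0.489, -0.873, 0.0], [-0.004, 0.002, -1.0]]
wrist_force: [0.3, 0.8, 0.0]
gripper_width: 0.687
time_s: 9.87
tcp_pos: [0.5286, -0.2131, 0.1798]
ee_rot: [[0.875, -0.484, -0.006], [-0.484, -0.875, 0.001], [-0.006, 0.002, -1.0]]
wrist_force: [-0.4, -1.0, 0.5]
gripper_width: 0.692
t 9.87 tcp [ 0.5286 -0.2131  0.1798] yaw -28.92 tilt [-0.0058  0.0014] F [-0.4 -1.   0.5] M [ 0.06 -0.03 -0.02] g 6.017 j [ -6.  18.  -9.  -0. -63.  67.]
tool shift cm [ 0.24 -0.03  0.98]
rotvec tool [0.09 0.33 0.08]
```

View pics/f.png

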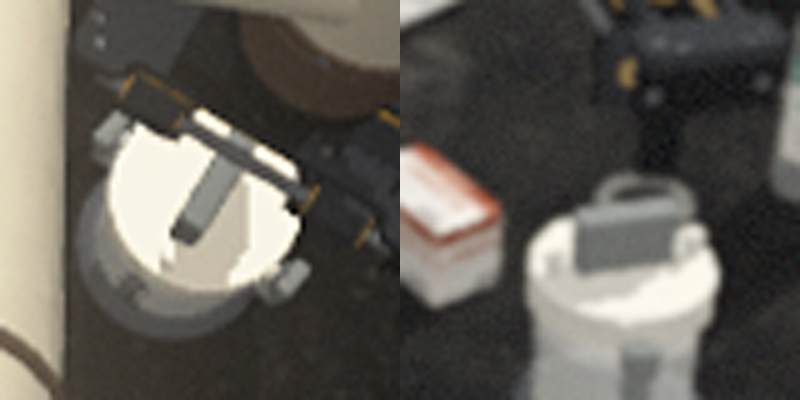

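The open fingers straddle the bar, whose top-view axis runs (180,235)→(240,160). Descending to grip it.

```bash
python3 -m jog '[[0.2,0,1,0,0,0],[0,0,1.5,0,0,0],[0,0,1.5,0,0,0],[0,0,1.3,0,0,0],[0,0,0.5,0,0,0]]'; python3 -m jog '[[0,0,0,0,0,0],[0,0,0,0,0,0],[0,0,0,0,0,0],[0,0,0,0,0,0],[0,0,0,0,0,0]]'; python3 d.py .5308 -.214 .122 -29; 
```

```text
time_s: 10.38
tcp_pos: [0.5315, -0.215, 0.1226]
ee_rot: [[0.874, -0.485, -0.002], [-0.485, -0.874, 0.001], [-0.003, 0.0, -1.0]]
wrist_force: [-0.3, -0.0, -0.1]
gripper_width: 0.686
time_s: 10.8
tcp_pos: [0.5329, -0.2155, 0.1253]
ee_rot: [[0.874, -0.485, 0.002], [-0.485, -0.874, -0.0], [0.002, -0.001, -1.0]]
wrist_force: [0.2, 0.2, 0.3]
gripper_width: 0.687
t 10.80 tcp [ 0.5329 -0.2155  0.1253] yaw -29.02 tilt [ 0.0017 -0.0003] F [0.2 0.2 0.3] M [0.02 0.03 0.03] g 5.979 j [ -6.  21. -13.   0. -56.  67.]
tool shift cm [-0.26 -0.03  0.33]
rotvec tool [-0.03 -0.09 -0.02]
```

```bash
python3 -m jog '[[-0.25,0,0.25,0,0,0],[0,0,0,0,0,0],[0,0,0,0,0,0],[0,0,0,0,0,0],[0,0,0,0,0,0]]' 0;python3 -m jog '[[0,0,0,0,0,0],[0,0,0,0,0,0],[0,0,0,0,0,0],[0,0,0,0,0,0],[0,0,0,0,0,0]]'; python3 -m jog '[[0,0,0,0,0,0],[0,0,0,0,0,0],[0,0,0,0,0,0],[0,0,0,0,0,0],[0,0,0,0,0,0]]'; python3 d.py .5308 -.214 .122 -29; 
```

```text
time_s: 11.22
tcp_pos: [0.5303, -0.2143, 0.122]
ee_rot: [[0.874, -0.485, 0.0], [-0.485, -0.874, -0.0], [0.0, 0.0, -1.0]]
wrist_force: [0.4, 0.4, 0.4]
gripper_width: 0.392
time_s: 11.63
tcp_pos: [0.531, -0.2138, 0.1221]
ee_rot: [[0.874, -0.485, 0.002], [-0.485, -0.874, 0.0], [0.001, -0.001, -1.0]]
wrist_force: [1.5, 2.7, 1.0]
gripper_width: 0.178
time_s: 12.05
tcp_pos: [0.5309, -0.214, 0.1222]
ee_rot: [[0.874, -0.485, 0.002], [-0.485, -0.874, 0.0], [0.001, -0.001, -1.0]]
wrist_force: [2.2, 5.1, 1.8]
gripper_width: 0.182
t 12.05 tcp [ 0.5309 -0.214   0.1222] yaw -29.02 tilt [0.0016 0.0002] F [2.2 5.1 1.8] M [ 1.42 -0.92  0.02] g 1.580 j [ -6.  21. -14.  -0. -55.  67.]
tool shift cm [-0.01  0.01  0.02]
rotvec tool [-0.05 -0.08 -0.02]
```

```bash
python3 -m jog '[[0,-0.04,0,0,0,-2],[0,0,0,0,0,-3],[0,0,0,0,0,-4],[0,0,0,0,0,-4],[0,0,0,0,0,-4]]';python3 d.py;python3 -m jog '[[0,0,0,0,0,-4],[0,0,0,0,0,-4],[0,0,0,0,0,-4],[0,0,0,0,0,-4],[0,0,0,0,0,-4]]';python3 d.py .5308 -.214 .122 52
```

```text
time_s: 12.47
tcp_pos: [0.5295, -0.2139, 0.1221]
ee_rot: [[0.979, -0.205, -0.002], [-0.205, -0.979, 0.0], [-0.002, 0.0, -1.0]]
wrist_force: [1.0, 3.5, 1.5]
gripper_width: 0.18
t 12.47 tcp [ 0.5295 -0.2139  0.1221] yaw -11.85 tilt [-0.0017  0.0001] F [1.  3.5 1.5] M [ 0.82 -0.54  0.03] g 1.566 j [ -6.  21. -14.   0. -55.  84.]
time_s: 12.88
tcp_pos: [0.5288, -0.2145, 0.122]
ee_rot: [[0.99, 0.142, -0.003], [0.142, -0.99, -0.001], [-0.004, 0.0, -1.0]]
wrist_force: [-1.8, 2.5, 3.2]
gripper_width: 0.178
t 12.88 tcp [ 0.5288 -0.2145  0.122 ] yaw 8.14 tilt [-0.0035 -0.0006] F [-1.8  2.5  3.2] M [ 0.59  0.2  -0.19] g 1.551 j [ -6.  21. -14.   0. -56. 104.]
tool shift cm [ 0.2  -0.02 -0.01]
rotvec tool [ -0.07   0.19 -43.86]
```

```bash
python3 -m jog '[[0.1,0,0,0,0,-4],[0,0,0,0,0,-4],[0,0,0,0,0,-5],[0,0,0,0,0,-5],[0,0,0,0,0,-5]]';python3 d.py;python3 -m jog '[[0,0,0,0,0,-5],[0,0,0,0,0,-5],[0,0,0,0,0,-5],[0,0,0,0,0,-5],[0,0,0,0,0,-1]]';python3 -m jog '[[0,0,0,0,0,0],[0,0,0,0,0,0],[0,0,0,0,0,0],[0,0,0,0,0,0],[0,0,0,0,0,0]]';python3 d.py .5308 -.214 .122 52;python3 - <<'E'
from h import *
crop("top",'pics/g1.png',365,140,80,80,5);crop("scene",'pics/g2.png',355,165,80,80,5)
cv2.imwrite('pics/g.png',np.hstack([cv2.imread('pics/g%d.png'%i) for i in(1,2)]))
E
```

```text
time_s: 13.3
tcp_pos: [0.53, -0.2148, 0.1219]
ee_rot: [[0.855, 0.518, -0.003], [0.518, -0.855, -0.001], [-0.003, -0.0, -1.0]]
wrist_force: [-1.1, 1.7, 3.2]
gripper_width: 0.178
t 13.30 tcp [ 0.53   -0.2148  0.1219] yaw 31.19 tilt [-0.003  -0.0013] F [-1.1  1.7  3.2] M [ 0.12  0.09 -0.13] g 1.550 j [ -6.  21. -14.   0. -56. 127.]
time_s: 13.72
tcp_pos: [0.5305, -0.2145, 0.1219]
ee_rot: [[0.615, 0.789, -0.002], [0.789, -0.615, -0.001], [-0.002, -0.001, -1.0]]
wrist_force: [-0.1, 0.6, 1.5]
gripper_width: 0.179
time_s: 14.13
tcp_pos: [0.5308, -0.2141, 0.122]
ee_rot: [[0.617, 0.787, -0.001], [0.787, -0.617, -0.0], [-0.001, -0.001, -1.0]]
wrist_force: [-1.0, -1.6, 1.4]
gripper_width: 0.178
t 14.13 tcp [ 0.5308 -0.2141  0.122 ] yaw 51.94 tilt [-0.0013 -0.0005] F [-1.  -1.6  1.4] M [-0.81  0.36 -0.01] g 1.546 j [ -6.  21. -14.   0. -55. 148.]
tool shift cm [ 0.01 -0.01 -0.  ]
rotvec tool [-0.04  0.07 -0.06]
```

View pics/g.png

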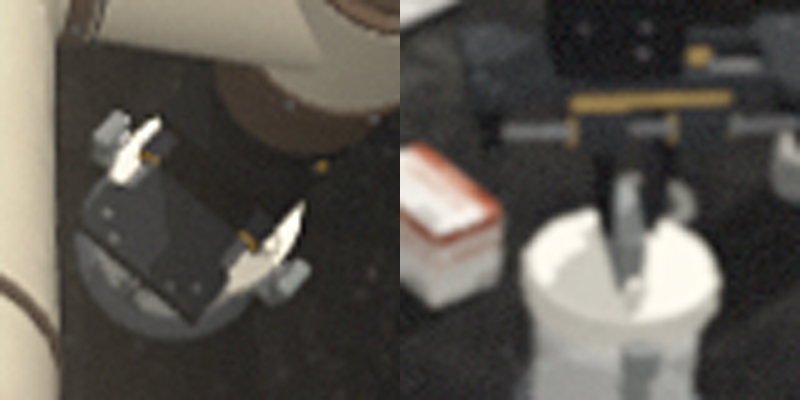

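The bar, at (630,250) in the right half, now points at the near catch (637,360). Gentle lift next.

```bash
python3 -m jog '[[0,0,-0.3,0,0,0],[0,0,-0.4,0,0,0],[0,0,-0.5,0,0,0],[0,0,-0.5,0,0,0],[0,0,-0.5,0,0,0]]';python3 d.py; python3 -m jog '[[0,0,-0.5,0,0,0],[0,0,-0.5,0,0,0],[0,0,-0.5,0,0,0],[0,0,0,0,0,0],[0,0,0,0,0,0]]';python3 d.py;python3 - <<'E'
from h import *
crop("top",'pics/g3.png',365,140,80,80,5);crop("scene",'pics/g4.png',355,165,80,80,5)
cv2.imwrite('pics/gg.png',np.hstack([cv2.imread('pics/g%d.png'%i) for i in(3,4)]))
E
```

```text
time_s: 14.65
tcp_pos: [0.5315, -0.2135, 0.1444]
ee_rot: [[0.616, 0.788, 0.0], [0.788, -0.616, 0.0], [0.0, -0.0, -1.0]]
wrist_force: [0.9, 0.8, -1.1]
gripper_width: 0.183
t 14.65 tcp [ 0.5315 -0.2135  0.1444] yaw 51.98 tilt [0.0001 0.0002] F [ 0.9  0.8 -1.1] M [-0.13 -0.03  0.05] g 1.592 j [ -6.  20. -12.  -0. -58. 148.]
time_s: 15.07
tcp_pos: [0.5316, -0.2137, 0.1594]
ee_rot: [[0.616, 0.788, 0.001], [0.788, -0.616, 0.0], [0.001, 0.001, -1.0]]
wrist_force: [-0.0, -0.1, -2.9]
gripper_width: 0.18
t 15.07 tcp [ 0.5316 -0.2137  0.1594] yaw 51.97 tilt [0.0009 0.    ] F [-0.  -0.1 -2.9] M [-0.07  0.02  0.  ] g 1.564 j [ -6.  19. -11.  -0. -60. 148.]
```

View pics/gg.png

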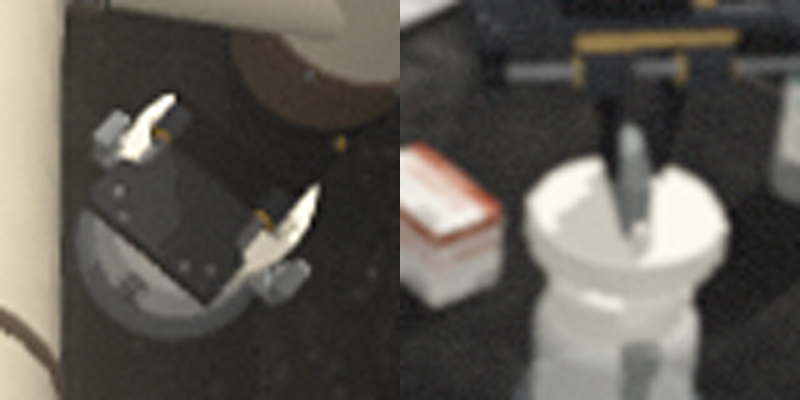

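```bash
python3 -m jog '[[0,0,-1.5,0,0,0],[0,0,-2,0,0,0],[0,0,-2,0,0,0],[0,0,-1.5,0,0,0],[0,0,-0.5,0,0,0]]';python3 d.py .5167 .2006 .235; 
```

```text
time_s: 15.58
tcp_pos: [0.5326, -0.2141, 0.2365]
ee_rot: [[0.616, 0.788, 0.004], [0.788, -0.616, -0.001], [0.002, 0.004, -1.0]]
wrist_force: [0.3, -0.5, -1.6]
gripper_width: 0.183
t 15.58 tcp [ 0.5326 -0.2141  0.2365] yaw 51.99 tilt [ 0.0043 -0.0013] F [ 0.3 -0.5 -1.6] M [-0.09 -0.17 -0.01] g 1.589 j [ -6.  16.  -4.   0. -70. 148.]
tool shift cm [ 31.7  -26.79   0.09]
```

```bash
python3 -m jog '[[1,-0.85,0,0,0,0],[2,-1.69,0,0,0,0],[2.4,-2.03,0,0,0,0],[2.4,-2.03,0,0,0,0],[2.4,-2.03,0,0,0,0]]';python3 -m jog '[[2.4,-2.03,0,0,0,0],[2.4,-2.03,0,0,0,0],[2.4,-2.03,0,0,0,0],[2.4,-2.03,0,0,0,0],[2.4,-2.03,0,0,0,0]]';python3 -m jog '[[2.4,-2.03,0,0,0,0],[2.4,-2.03,0,0,0,0],[2,-1.7,0,0,0,0],[1,-0.85,0,0,0,0],[0,0,0,0,0,0]]';python3 d.py .5167 .2006 .235; 
```

```text
time_s: 16.0
tcp_pos: [0.525, -0.0785, 0.2323]
ee_rot: [[0.617, 0.787, -0.003], [0.787, -0.617, 0.0], [-0.002, -0.003, -1.0]]
wrist_force: [-0.0, 1.3, -2.0]
gripper_width: 0.183
time_s: 16.42
tcp_pos: [0.5187, 0.0786, 0.2324]
ee_rot: [[0.616, 0.788, -0.003], [0.788, -0.616, -0.0], [-0.002, -0.002, -1.0]]
wrist_force: [-0.0, -0.1, -2.7]
gripper_width: 0.18
time_s: 16.83
tcp_pos: [0.5152, 0.1815, 0.2323]
ee_rot: [[0.613, 0.79, -0.002], [0.79, -0.613, -0.001], [-0.002, -0.001, -1.0]]
wrist_force: [0.7, -0.6, -2.5]
gripper_width: 0.183
t 16.83 tcp [0.5152 0.1815 0.2323] yaw 52.16 tilt [-0.0023 -0.0007] F [ 0.7 -0.6 -2.5] M [-0.17 -0.07 -0.01] g 1.588 j [ 36.  13.  -8.  -0. -69. 106.]
tool shift cm [ 1.6  -1.05 -0.27]
```

```bash
python3 -m jog '[[0.8,-0.5,0,0,0,2],[0.7,-0.5,0,0,0,5],[0,0,0,0,0,7],[0,0,0,0,0,7],[0,0,0,0,0,7]]';python3 -m jog '[[0,0,0,0,0,7],[0,0,0,0,0,7],[0,0,0,0,0,7],[0,0,0,0,0,7],[0,0,0,0,0,7]]';python3 -m jog '[[0,0,0,0,0,7],[0,0,0,0,0,7],[0,0,0,0,0,7],[0,0,0,0,0,7],[0,0,0,0,0,5]]';python3 -m jog '[[0,0,0,0,0,3],[0,0,0,0,0,0],[0,0,0,0,0,0],[0,0,0,0,0,0],[0,0,0,0,0,0]]';python3 d.py .5167 .2006 .16 -45; 
```

```text
time_s: 17.25
tcp_pos: [0.5172, 0.196, 0.2328]
ee_rot: [[0.916, 0.4, -0.002], [0.4, -0.916, -0.001], [-0.003, 0.0, -1.0]]
wrist_force: [0.1, 0.0, -1.6]
gripper_width: 0.179
time_s: 17.67
tcp_pos: [0.5172, 0.1957, 0.233]
ee_rot: [[0.98, -0.198, -0.002], [-0.198, -0.98, -0.001], [-0.002, 0.002, -1.0]]
wrist_force: [0.3, -0.2, -2.1]
gripper_width: 0.179
time_s: 18.08
tcp_pos: [0.5172, 0.1957, 0.233]
ee_rot: [[0.714, -0.7, -0.002], [-0.7, -0.714, -0.001], [-0.001, 0.002, -1.0]]
wrist_force: [-0.3, -0.7, -1.9]
gripper_width: 0.181
time_s: 18.5
tcp_pos: [0.5178, 0.1966, 0.2337]
ee_rot: [[0.682, -0.731, -0.0], [-0.731, -0.682, -0.0], [-0.0, 0.0, -1.0]]
wrist_force: [-0.8, -0.1, -2.5]
gripper_width: 0.182
t 18.50 tcp [0.5178 0.1966 0.2337] yaw -47.00 tilt [-0.0004 -0.0003] F [-0.8 -0.1 -2.5] M [0.   0.   0.01] g 1.587 j [ 38.  14.  -7.  -0. -69.   5.]
tool shift cm [-0.36 -0.2   7.37]
rotvec tool [ 0.03  0.01 -2.  ]
```

```bash
python3 -m jog '[[-0.36,-0.2,1,0,0,-2],[0,0,1.5,0,0,0],[0,0,1.5,0,0,0],[0,0,1,0,0,0],[0,0,0,0,0,0]]';python3 -m jog '[[0,0,0.5,0,0,0],[0,0,0,0,0,0],[0,0,0,0,0,0],[0,0,0,0,0,0],[0,0,0,0,0,0]]';python3 d.py .5167 .2006 .16 -45;python3 - <<'E'
from ov import *
t=-45;x,y=.5167,.2006
T=(0.5167,.2006,.150) # placeholder
s=sense();p=s["tcp_pos"];R_=np.array(s["ee_rot"]);yw=np.degrees(np.arctan2(R_[1,0],R_[0,0]))
R=(0,0,255);G=(0,200,0);B=(255,0,0)
S=[(circ(x,y,.110,.0395),R),(rect(x,y,.104,t,.056,.069,.009),B),(rect(x,y,.104,t,-.056,-.069,.009),B),(circ(x,y,0,.056),R),
 (circ(p[0],p[1],p[2]-.030,.052),G),(circ(p[0],p[1],p[2]-.007,.052),G),(rect(p[0],p[1],p[2]+.030,yw,-.03,.03,.008),G)]
over(a,'pics/h1.png',215,120,80,80,7,S);over(b,'pics/h2.png',265,110,80,80,7,S)
E
```

```text
time_s: 18.92
tcp_pos: [0.5154, 0.2001, 0.1814]
ee_rot: [[0.707, -0.707, -0.005], [-0.707, -0.707, -0.003], [-0.001, 0.005, -1.0]]
wrist_force: [-0.9, -0.2, -2.0]
gripper_width: 0.179
time_s: 19.33
tcp_pos: [0.5173, 0.2012, 0.1797]
ee_rot: [[0.707, -0.707, 0.001], [-0.707, -0.707, 0.001], [0.0, -0.001, -1.0]]
wrist_force: [0.1, 0.0, -2.1]
gripper_width: 0.183
t 19.33 tcp [0.5173 0.2012 0.1797] yaw -45.02 tilt [0.0012 0.0008] F [ 0.1  0.  -2.1] M [ 0.04  0.01 -0.01] g 1.592 j [ 38.  16. -12.   0. -62.   7.]
tool shift cm [0.   0.08 1.97]
rotvec tool [-0.08 -0.02 -0.02]
```

View pics/h1.png

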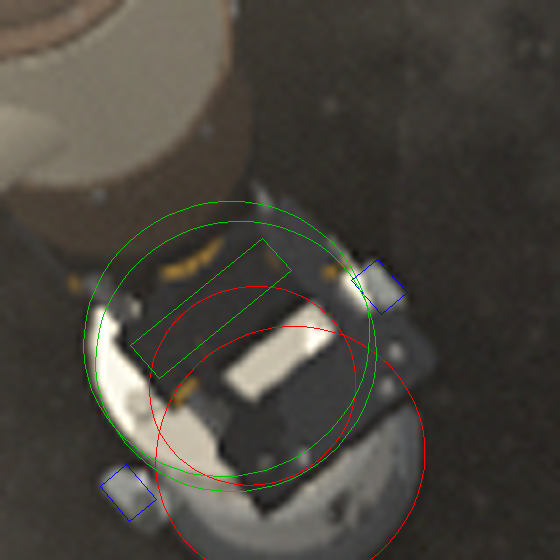

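View pics/h2.png

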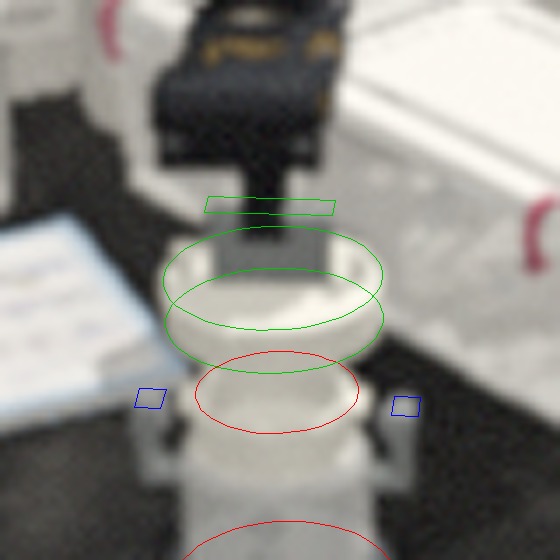

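The lid and rim overlays match their drawn outlines; the lugs are at about (178,392) and (372,385), symmetric about the predicted centre (277,392). Descending.

```bash
python3 -m jog '[[0,0.06,0.8,0,0,0],[0,0,0.8,0,0,0],[0,0,0.8,0,0,0],[0,0,0.4,0,0,0],[0,0,0,0,0,0]]';python3 d.py .5167 .2006 .122 -45;python3 -m jog '[[0,0,0.4,0,0,0],[0,0,0.4,0,0,0],[0,0,0.3,0,0,0],[0,0,0.3,0,0,0],[0,0,0,0,0,0]]';python3 d.py .5167 .2006 .122 -45
```

```text
time_s: 19.85
tcp_pos: [0.5154, 0.1999, 0.149]
ee_rot: [[0.707, -0.708, -0.003], [-0.708, -0.707, -0.002], [-0.001, 0.004, -1.0]]
wrist_force: [0.7, 0.6, -3.1]
gripper_width: 0.181
t 19.85 tcp [0.5154 0.1999 0.149 ] yaw -45.04 tilt [-0.0032 -0.002 ] F [ 0.7  0.6 -3.1] M [0.07 0.02 0.02] g 1.571 j [ 38.  18. -14.  -0. -58.   7.]
tool shift cm [ 0.04 -0.15  2.7 ]
rotvec tool [ 0.21  0.05 -0.04]
time_s: 20.27
tcp_pos: [0.5166, 0.2009, 0.1366]
ee_rot: [[0.707, -0.707, 0.0], [-0.707, -0.707, 0.001], [-0.0, -0.001, -1.0]]
wrist_force: [0.4, 1.0, -2.0]
gripper_width: 0.182
t 20.27 tcp [0.5166 0.2009 0.1366] yaw -45.03 tilt [0.0003 0.0008] F [ 0.4  1.  -2. ] M [ 0.43 -0.   -0.01] g 1.587 j [ 38.  18. -15.  -0. -56.   7.]
tool shift cm [0.03 0.02 1.46]
rotvec tool [-0.05  0.02 -0.03]
```

```bash
python3 -m jog '[[0,0,0.3,0,0,0],[0,0,0.3,0,0,0],[0,0,0,0,0,0],[0,0,0,0,0,0],[0,0,0,0,0,0]]';python3 d.py .5167 .2006 .122 -45;python3 -m jog '[[0,0,0.3,0,0,0],[0,0,0.3,0,0,0],[0,0,0.2,0,0,0],[0,0,0,0,0,0],[0,0,0,0,0,0]]';python3 d.py .5167 .2006 .122 -45
```

```text
time_s: 20.68
tcp_pos: [0.5168, 0.201, 0.131]
ee_rot: [[0.707, -0.707, 0.001], [-0.707, -0.707, 0.001], [-0.0, -0.001, -1.0]]
wrist_force: [1.7, 1.1, -2.8]
gripper_width: 0.181
t 20.68 tcp [0.5168 0.201  0.131 ] yaw -45.02 tilt [0.0008 0.0008] F [ 1.7  1.1 -2.8] M [ 0.77 -0.35 -0.02] g 1.575 j [ 38.  19. -15.  -0. -56.   7.]
tool shift cm [0.03 0.03 0.9 ]
rotvec tool [-0.06  0.   -0.02]
time_s: 21.1
tcp_pos: [0.5181, 0.2031, 0.1276]
ee_rot: [[0.709, -0.706, 0.006], [-0.706, -0.709, 0.004], [0.001, -0.007, -1.0]]
wrist_force: [-7.9, 5.7, 14.5]
gripper_width: 0.185
t 21.10 tcp [0.5181 0.2031 0.1276] yaw -44.87 tilt [0.0061 0.0043] F [-7.9  5.7 14.5] M [1.65 2.05 0.04] g 1.608 j [ 38.  19. -16.   0. -55.   7.]
tool shift cm [0.08 0.28 0.56]
rotvec tool [-0.42 -0.07  0.13]
```

```bash
python3 -m jog '[[0,0,-0.3,0,0,0],[-0.1,0,0,0,0,0],[0,0,0,0,0,0],[0,0,0,0,0,0],[0,0,0,0,0,0]]';python3 d.py .5167 .2006 .122 -45;python3 - <<'E'
from h import *
crop("top",'pics/i1.png',215,120,80,80,5);crop("scene",'pics/i2.png',270,125,60,60,12)
E
```

```text
time_s: 21.52
tcp_pos: [0.5172, 0.2025, 0.1283]
ee_rot: [[0.708, -0.706, 0.004], [-0.706, -0.708, 0.002], [0.001, -0.005, -1.0]]
wrist_force: [-2.6, 3.7, 7.7]
gripper_width: 0.181
t 21.52 tcp [0.5172 0.2025 0.1283] yaw -44.94 tilt [0.0044 0.0023] F [-2.6  3.7  7.7] M [1.17 0.65 0.04] g 1.574 j [ 38.  19. -16.   0. -55.   7.]
tool shift cm [0.1  0.18 0.63]
rotvec tool [-0.27 -0.08  0.06]
```

View pics/i2.png

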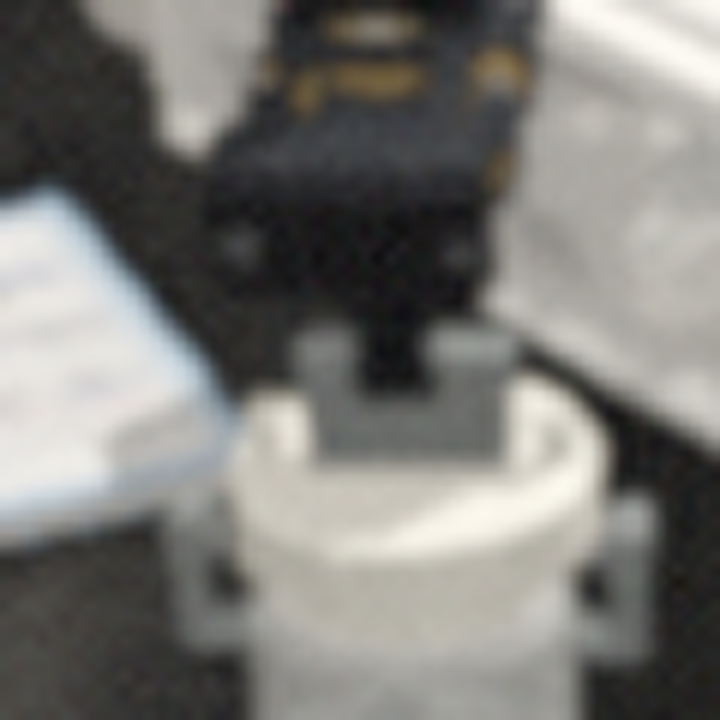

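View pics/i1.png

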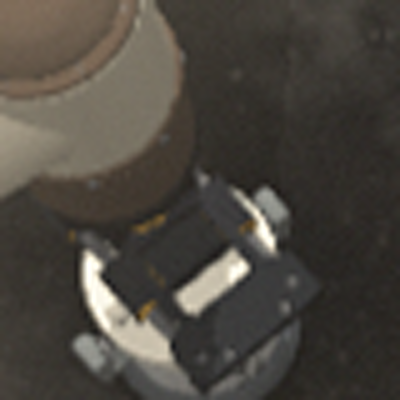

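Lid edges are at x=230 and 612 (centre 421), catches at 168 and 658 (centre 413), so the lid sits about 1.5 mm too far along tool +x.

```bash
python3 -m jog '[[-0.13,0,-0.1,0,0,0],[0,0,0,0,0,0],[0,0,0,0,0,0],[0,0,0,0,0,0],[0,0,0,0,0,0]]';python3 d.py .5167 .2006 .122 -45
```

```text
time_s: 22.03
tcp_pos: [0.5149, 0.2021, 0.1262]
ee_rot: [[0.706, -0.708, -0.0], [-0.708, -0.706, 0.0], [-0.0, 0.0, -1.0]]
wrist_force: [1.1, 1.1, -0.5]
gripper_width: 0.178
t 22.03 tcp [0.5149 0.2021 0.1262] yaw -45.05 tilt [-0.0003  0.0001] F [ 1.1  1.1 -0.5] M [ 0.69 -0.49  0.02] g 1.549 j [ 38.  19. -16.  -0. -55.   7.]
tool shift cm [ 0.24 -0.03  0.42]
rotvec tool [ 0.01  0.02 -0.05]
```

```bash
python3 -m jog '[[0,0,0.2,0,0,0],[0,0,0.1,0,0,0],[0,0,0,0,0,0],[0,0,0,0,0,0],[0,0,0,0,0,0]]';python3 d.py .515 .202 .122 -45;python3 -m jog '[[0,0,0.15,0,0,0],[0,0,0,0,0,0],[0,0,0,0,0,0],[0,0,0,0,0,0],[0,0,0,0,0,0]]';python3 d.py .515 .202 .122 -45
```

```text
time_s: 22.45
tcp_pos: [0.5148, 0.2023, 0.1233]
ee_rot: [[0.707, -0.708, -0.0], [-0.708, -0.707, 0.0], [-0.0, 0.0, -1.0]]
wrist_force: [2.9, 2.9, -4.8]
gripper_width: 0.177
t 22.45 tcp [0.5148 0.2023 0.1233] yaw -45.04 tilt [-0.0003  0.0001] F [ 2.9  2.9 -4.8] M [ 0.85 -0.89  0.01] g 1.543 j [ 38.  19. -16.  -0. -55.   7.]
tool shift cm [0.03 0.01 0.13]
rotvec tool [ 0.01  0.02 -0.04]
time_s: 22.87
tcp_pos: [0.5149, 0.2022, 0.1224]
ee_rot: [[0.707, -0.707, 0.0], [-0.707, -0.707, 0.0], [-0.0, -0.0, -1.0]]
wrist_force: [1.9, 2.9, -3.6]
gripper_width: 0.179
t 22.87 tcp [0.5149 0.2022 0.1224] yaw -45.03 tilt [0.0001 0.0001] F [ 1.9  2.9 -3.6] M [ 0.8  -0.82  0.01] g 1.560 j [ 38.  19. -16.  -0. -54.   7.]
tool shift cm [0.02 0.01 0.04]
rotvec tool [-0.01  0.   -0.03]
```

```bash
python3 -m jog '[[0,-0.1,0.1,0,0,0],[0,0,0.05,0,0,0],[0,0,0,0,0,0],[0,0,0,0,0,0],[0,0,0,0,0,0]]';python3 d.py .515 .202 .122 -45;python3 - <<'E'
from h import *
crop("scene",'pics/i3.png',270,125,60,60,12)
E
```

```text
time_s: 23.28
tcp_pos: [0.5153, 0.202, 0.1219]
ee_rot: [[0.707, -0.707, -0.0], [-0.707, -0.707, -0.001], [0.001, 0.001, -1.0]]
wrist_force: [-1.4, -2.5, 5.5]
gripper_width: 0.179
t 23.28 tcp [0.5153 0.202  0.1219] yaw -45.01 tilt [-0.0004 -0.0014] F [-1.4 -2.5  5.5] M [-0.31  0.18  0.09] g 1.555 j [ 38.  19. -16.   0. -54.   7.]
tool shift cm [-0.02  0.03 -0.01]
rotvec tool [ 0.07 -0.04 -0.02]
```

View pics/i3.png

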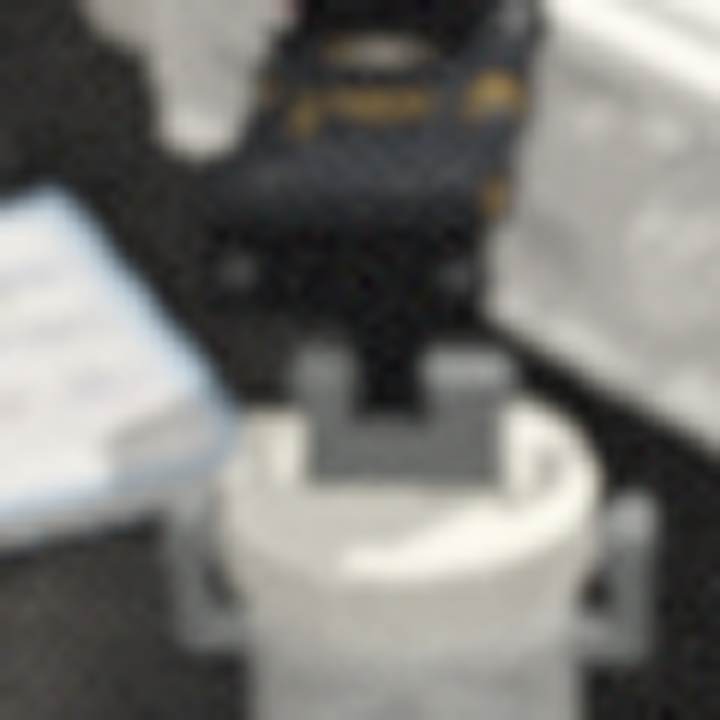

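The lid is down between the catches (edges 222 to 603) at seated height. Now the clockwise twist.

```bash
python3 -m jog '[[0,0,0,0,0,2],[0,0,0,0,0,4],[0,0,0,0,0,4],[0,0,0,0,0,4],[0,0,0,0,0,4]]';python3 d.py .515 .202 .122 -127;python3 -m jog '[[0,0,0,0,0,4],[0,0,0,0,0,4],[0,0,0,0,0,4],[0,0,0,0,0,4],[0,0,0,0,0,4]]';python3 d.py .515 .202 .122 -127
```

```text
time_s: 23.75
tcp_pos: [0.5153, 0.2028, 0.1218]
ee_rot: [[0.451, -0.893, -0.0], [-0.893, -0.451, -0.0], [0.0, 0.0, -1.0]]
wrist_force: [-1.5, 1.2, 5.3]
gripper_width: 0.18
t 23.75 tcp [0.5153 0.2028 0.1218] yaw -63.19 tilt [-0.     -0.0001] F [-1.5  1.2  5.3] M [0.41 0.43 0.14] g 1.562 j [ 38.  19. -16.   0. -54. -11.]
tool shift cm [ 0.06  0.06 -0.02]
rotvec tool [ 0.   -0.   63.81]
time_s: 24.17
tcp_pos: [0.5156, 0.2031, 0.1218]
ee_rot: [[0.119, -0.993, 0.001], [-0.993, -0.119, 0.0], [-0.0, -0.001, -1.0]]
wrist_force: [-1.3, 0.8, 4.4]
gripper_width: 0.177
t 24.17 tcp [0.5156 0.2031 0.1218] yaw -83.17 tilt [0.0008 0.0005] F [-1.3  0.8  4.4] M [0.47 0.12 0.24] g 1.544 j [ 38.  19. -16.   0. -54. -31.]
tool shift cm [ 0.1   0.08 -0.02]
rotvec tool [-4.000e-02  4.000e-02  4.383e+01]
```

```bash
python3 -m jog '[[0,0,0,0,0,4],[0,0,0,0,0,4],[0,0,0,0,0,4],[0,0,0,0,0,4],[0,0,0,0,0,4]]';python3 d.py .515 .202 .122 -127;python3 -m jog '[[0,0,0,0,0,4],[0,0,0,0,0,4],[0,0,0,0,0,4],[0,0,0,0,0,4],[0,0,0,0,0,4]]';python3 d.py .515 .202 .122 -127;python3 -m jog '[[0,0,0,0,0,3],[0,0,0,0,0,0.5],[0,0,0,0,0,0],[0,0,0,0,0,0],[0,0,0,0,0,0]]';python3 d.py .515 .202 .122 -127
```

```text
time_s: 24.58
tcp_pos: [0.5161, 0.2033, 0.1219]
ee_rot: [[-0.228, -0.974, 0.002], [-0.974, 0.228, 0.001], [-0.001, -0.001, -1.0]]
wrist_force: [1.2, 0.4, 3.4]
gripper_width: 0.182
t 24.58 tcp [0.5161 0.2033 0.1219] yaw -103.16 tilt [0.0017 0.0009] F [1.2 0.4 3.4] M [ 0.35 -0.27  0.17] g 1.581 j [ 38.  19. -16.   0. -54. -51.]
tool shift cm [ 0.15  0.08 -0.01]
rotvec tool [-0.07  0.09 23.84]
time_s: 25.0
tcp_pos: [0.5164, 0.2033, 0.1219]
ee_rot: [[-0.547, -0.837, 0.002], [-0.837, 0.547, 0.001], [-0.002, -0.002, -1.0]]
wrist_force: [1.3, -0.5, 2.0]
gripper_width: 0.181
t 25.00 tcp [0.5164 0.2033 0.1219] yaw -123.14 tilt [0.0024 0.0007] F [ 1.3 -0.5  2. ] M [ 0.02 -0.82  0.2 ] g 1.576 j [ 38.  19. -16.   0. -54. -71.]
tool shift cm [ 0.18  0.05 -0.01]
rotvec tool [-0.09  0.11  3.86]
time_s: 25.42
tcp_pos: [0.5173, 0.2041, 0.1219]
ee_rot: [[-0.594, -0.805, 0.004], [-0.805, 0.594, 0.003], [-0.005, -0.002, -1.0]]
wrist_force: [3.6, 2.0, 2.0]
gripper_width: 0.182
t 25.42 tcp [0.5173 0.2041 0.1219] yaw -126.43 tilt [0.0042 0.0026] F [3.6 2.  2. ] M [ 1.02 -1.5   0.01] g 1.581 j [ 38.  19. -16.   0. -54. -75.]
tool shift cm [ 0.31  0.06 -0.01]
rotvec tool [-0.11  0.27  0.57]
```

```bash
python3 -m jog '[[0,0,0,0,0,1],[0,0,0,0,0,1],[0,0,0,0,0,0],[0,0,0,0,0,0],[0,0,0,0,0,0]]';python3 d.py .515 .202 .122 -127;python3 -m jog '[[0,0,0,0,0,1],[0,0,0,0,0,1],[0,0,0,0,0,0],[0,0,0,0,0,0],[0,0,0,0,0,0]]';python3 d.py .515 .202 .122 -127
```

```text
time_s: 25.83
tcp_pos: [0.5175, 0.2043, 0.1219]
ee_rot: [[-0.62, -0.785, 0.005], [-0.785, 0.62, 0.002], [-0.005, -0.002, -1.0]]
wrist_force: [4.7, 3.4, 2.4]
gripper_width: 0.179
t 25.83 tcp [0.5175 0.2043 0.1219] yaw -128.31 tilt [0.0046 0.0024] F [4.7 3.4 2.4] M [ 1.15 -1.57  0.54] g 1.560 j [ 38.  19. -16.   0. -54. -77.]
tool shift cm [ 0.34  0.05 -0.01]
rotvec tool [-0.12  0.27 -1.31]
time_s: 26.25
tcp_pos: [0.5176, 0.2045, 0.122]
ee_rot: [[-0.646, -0.763, 0.005], [-0.763, 0.646, 0.003], [-0.005, -0.002, -1.0]]
wrist_force: [4.7, 3.5, 1.9]
gripper_width: 0.184
t 26.25 tcp [0.5176 0.2045 0.122 ] yaw -130.27 tilt [0.005  0.0026] F [4.7 3.5 1.9] M [ 1.29 -1.54  0.6 ] g 1.597 j [ 38.  19. -16.   0. -54. -79.]
tool shift cm [ 0.36  0.04 -0.  ]
rotvec tool [-0.13  0.29 -3.27]
```

```bash
python3 -m jog '[[0,0,0,0,0,-0.5],[0,0,0,0,0,0],[0,0,0,0,0,0],[0,0,0,0,0,0],[0,0,0,0,0,0]]';python3 d.py;python3 -m jog '[[0,0,0,0,0,0],[0,0,0,0,0,0],[0,0,0,0,0,0],[0,0,0,0,0,0],[0,0,0,0,0,0]]' 6;python3 -m jog '[[0,0,0,0,0,0],[0,0,-1,0,0,0],[0,0,-2,0,0,0],[0,0,-3,0,0,0],[0,0,-3,0,0,0]]';python3 d.py .433 .02 .2
```

```text
time_s: 26.67
tcp_pos: [0.5176, 0.2045, 0.122]
ee_rot: [[-0.64, -0.768, 0.005], [-0.768, 0.64, 0.003], [-0.005, -0.002, -1.0]]
wrist_force: [4.5, 3.6, 0.7]
gripper_width: 0.18
t 26.67 tcp [0.5176 0.2045 0.122 ] yaw -129.79 tilt [0.0049 0.0027] F [4.5 3.6 0.7] M [ 1.24 -1.6   0.47] g 1.565 j [ 38.  19. -16.   0. -54. -78.]
time_s: 27.08
tcp_pos: [0.5145, 0.2021, 0.1202]
ee_rot: [[-0.643, -0.766, -0.002], [-0.766, 0.643, -0.001], [0.003, 0.001, -1.0]]
wrist_force: [0.8, -0.3, 0.2]
gripper_width: 0.476
time_s: 27.5
tcp_pos: [0.515, 0.2023, 0.2121]
ee_rot: [[-0.643, -0.766, -0.002], [-0.766, 0.643, -0.001], [0.002, 0.0, -1.0]]
wrist_force: [0.9, 0.4, 0.4]
gripper_width: 0.68
t 27.50 tcp [0.515  0.2023 0.2121] yaw -130.02 tilt [-0.0015 -0.0014] F [0.9 0.4 0.4] M [ 0.17 -0.2  -0.01] g 5.919 j [ 38.  15.  -9.   0. -67. -78.]
tool shift cm [19.24 -5.45  1.25]
```

```bash
python3 -m jog '[[1.5,-0.43,0,0,0,0],[2.5,-0.71,0,0,0,0],[2.8,-0.8,0,0,0,0],[2.8,-0.8,0,0,0,0],[2.8,-0.8,0,0,0,0]]';python3 -m jog '[[2.8,-0.8,0,0,0,0],[2.5,-0.7,0,0,0,0],[1.5,-0.4,0,0,0,0],[0,0,0,0,0,0],[0,0,0,0,0,0]]';python3 d.py .433 .02 .07;python3 - <<'E'
from ov import *
G=(0,200,0);B=(255,0,0);R=(0,0,255)
x,y=.5155,.2022
S=[(rect(x,y,.152,-127,-.03,.03,.008),G),(rect(x,y,.104,-45,.056,.069,.009),B),(rect(x,y,.104,-45,-.056,-.069,.009),B),(circ(x,y,.115,.052),R)]
over(a,'pics/j1.png',225,140,60,60,12,S);over(b,'pics/j2.png',270,125,60,60,12,S)
crop("",'pics/j3.png',225,140,60,60,12,a);cv2.imwrite('pics/j4.png',a["frame"][:,:,::-1])
E
```

```text
time_s: 27.92
tcp_pos: [0.4621, 0.0841, 0.2117]
ee_rot: [[-0.643, -0.766, 0.0], [-0.766, 0.643, 0.0], [-0.0, -0.0, -1.0]]
wrist_force: [-0.2, -0.4, 0.9]
gripper_width: 0.691
time_s: 28.33
tcp_pos: [0.434, 0.0206, 0.2117]
ee_rot: [[-0.644, -0.765, 0.002], [-0.765, 0.644, 0.001], [-0.001, -0.001, -1.0]]
wrist_force: [0.1, 0.1, 0.3]
gripper_width: 0.689
t 28.33 tcp [0.434  0.0206 0.2117] yaw -130.09 tilt [0.0016 0.0006] F [0.1 0.1 0.3] M [ 0.1  -0.12 -0.05] g 5.991 j [ 24.   3. -24.   0. -64. -64.]
tool shift cm [ 0.13  0.05 14.17]
```

View pics/j1.png

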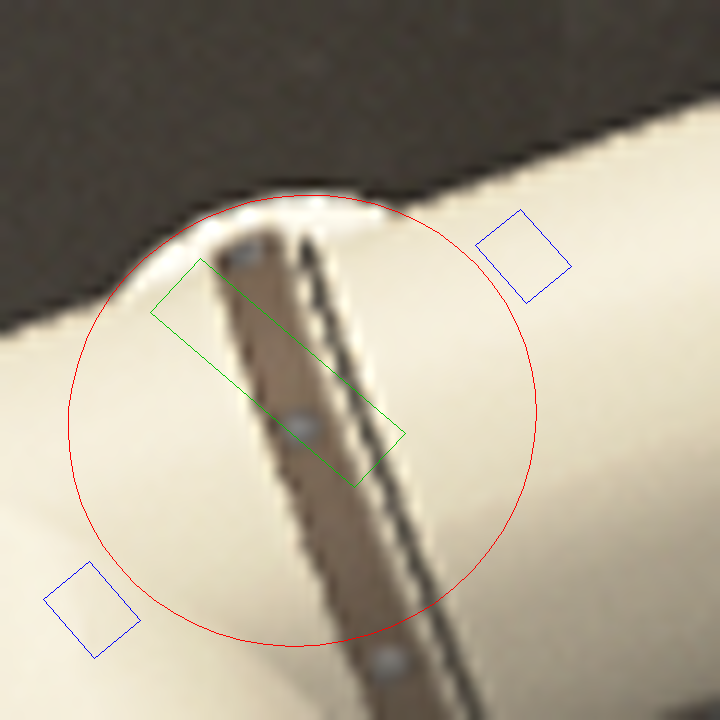

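View pics/j2.png

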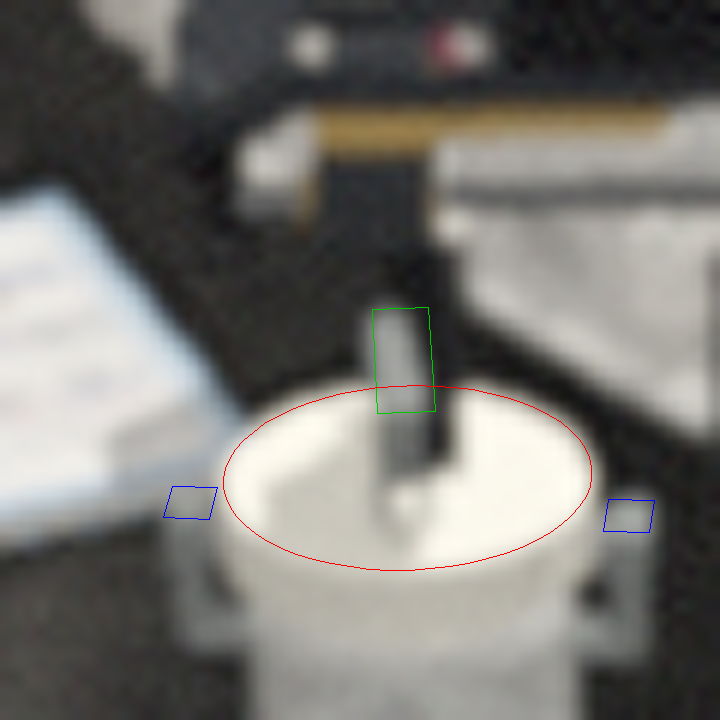

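View pics/j4.png

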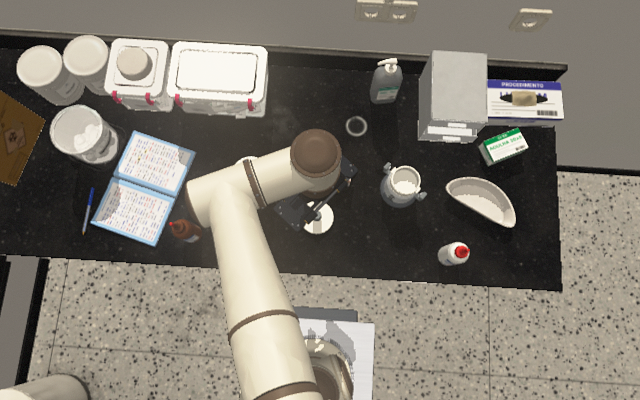

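The lid sits level on the fresh jar with its bar across the catches; I'll check the angle once the arm clears the top view. The arm is over the cap, at (318,217) in the top view.

```bash
python3 -m jog '[[0.1,0.05,2.5,0,0,0],[0,0,3,0,0,0],[0,0,3,0,0,0],[0,0,3,0,0,0],[0,0,2.5,0,0,0]]';python3 d.py .4327 .0197 .02;python3 -m jog '[[0,0,2,0,0,0],[0,0,1.5,0,0,0],[0,0,1,0,0,0],[0,0,0,0,0,0],[0,0,0,0,0,0]]';python3 d.py .4327 .0197 .02
```

```text
time_s: 28.85
tcp_pos: [0.4327, 0.0212, 0.0691]
ee_rot: [[-0.642, -0.767, -0.001], [-0.767, 0.642, -0.0], [0.001, 0.001, -1.0]]
wrist_force: [0.4, 0.1, 0.5]
gripper_width: 0.689
t 28.85 tcp [0.4327 0.0212 0.0691] yaw -129.95 tilt [-0.001  -0.0003] F [0.4 0.1 0.5] M [ 0.07 -0.15 -0.02] g 5.992 j [ 24.  13. -36.  -0. -42. -64.]
tool shift cm [ 0.12 -0.1   4.91]
time_s: 29.27
tcp_pos: [0.4331, 0.0211, 0.0255]
ee_rot: [[-0.642, -0.767, -0.001], [-0.767, 0.642, -0.001], [0.001, 0.0, -1.0]]
wrist_force: [-0.1, 0.1, 0.5]
gripper_width: 0.691
t 29.27 tcp [0.4331 0.0211 0.0255] yaw -129.95 tilt [-0.0013 -0.0008] F [-0.1  0.1  0.5] M [ 0.06 -0.18 -0.03] g 6.013 j [ 24.  17. -39.   0. -34. -64.]
tool shift cm [ 0.13 -0.06  0.55]
```

```bash
python3 -m jog '[[0.12,-0.05,0.35,0,0,0],[0,0,0.15,0,0,0],[0,0,0,0,0,0],[0,0,0,0,0,0],[0,0,0,0,0,0]]' 0; python3 -m jog '[[0,0,0,0,0,0],[0,0,0,0,0,0],[0,0,0,0,0,0],[0,0,0,0,0,0],[0,0,0,0,0,0]]';python3 -m jog '[[0,0,0,0,0,0],[0,0,0,0,0,0],[0,0,-0.5,0,0,0],[0,0,-2,0,0,0],[0,0,-3,0,0,0]]'; python3 d.py;python3 -m jog '[[0,0,-3,0,0,0],[0,0,-3,0,0,0],[0,0,-3,0,0,0],[0,0,-3,0,0,0],[0,0,-1.5,0,0,0]]';python3 d.py .5308 -.214 .21
```

```text
time_s: 29.68
tcp_pos: [0.4326, 0.0193, 0.0214]
ee_rot: [[-0.643, -0.766, 0.001], [-0.766, 0.643, 0.0], [-0.001, -0.0, -1.0]]
wrist_force: [0.6, 0.1, -0.7]
gripper_width: 0.397
time_s: 30.1
tcp_pos: [0.4325, 0.0193, 0.0212]
ee_rot: [[-0.643, -0.766, 0.0], [-0.766, 0.643, 0.0], [-0.0, -0.0, -1.0]]
wrist_force: [-1.0, 0.8, 3.1]
gripper_width: 0.27
time_s: 30.52
tcp_pos: [0.4298, 0.0183, 0.0743]
ee_rot: [[-0.644, -0.765, -0.007], [-0.765, 0.644, -0.003], [0.007, 0.004, -1.0]]
wrist_force: [0.9, -0.3, -0.0]
gripper_width: 0.273
t 30.52 tcp [0.4298 0.0183 0.0743] yaw -130.07 tilt [-0.0072 -0.0025] F [ 0.9 -0.3 -0. ] M [ 0.09 -0.23  0.04] g 2.376 j [ 24.  12. -36.  -0. -43. -64.]
time_s: 30.93
tcp_pos: [0.4336, 0.0194, 0.2147]
ee_rot: [[-0.643, -0.766, 0.006], [-0.766, 0.643, 0.002], [-0.005, -0.003, -1.0]]
wrist_force: [0.6, 0.2, -0.1]
gripper_width: 0.275
t 30.93 tcp [0.4336 0.0194 0.2147] yaw -130.00 tilt [0.0057 0.0015] F [ 0.6  0.2 -0.1] M [ 0.11 -0.23  0.02] g 2.396 j [ 24.   2. -24.   0. -64. -64.]
tool shift cm [ 11.63 -22.45   0.49]
```

```bash
python3 -m jog '[[0.6,-1.2,0,0,0,0],[1.1,-2.1,0,0,0,0],[1.3,-2.5,0,0,0,0],[1.3,-2.5,0,0,0,0],[1.3,-2.5,0,0,0,0]]';python3 -m jog '[[1.3,-2.5,0,0,0,0],[1.3,-2.5,0,0,0,0],[1.3,-2.5,0,0,0,0],[1.2,-2.4,0,0,0,0],[0.8,-1.5,0,0,0,0]]';python3 -m jog '[[0,0,0,0,0,0],[0,0,0,0,0,0],[0,0,0,0,0,0],[0,0,0,0,0,0],[0,0,0,0,0,0]]';python3 d.py .5308 -.214 .15;python3 - <<'E'
from ov import *
G=(0,200,0);B=(255,0,0);R=(0,0,255)
x,y=.5308,-.214
S=[(circ(x,y,.110,.0395),R),(circ(x,y,.110,.035),R),(circ(x,y,0,.056),R)]
over(a,'pics/k1.png',365,140,80,80,7,S);over(b,'pics/k2.png',355,165,80,80,7,S)
x,y=.5155,.2022
S=[(rect(x,y,.152,-127,-.03,.03,.008),G),(rect(x,y,.104,-45,.056,.069,.009),B),(rect(x,y,.104,-45,-.056,-.069,.009),B),(circ(x,y,.115,.052),R)]
over(a,'pics/k3.png',225,140,60,60,12,S)
E
```

```text
time_s: 31.35
tcp_pos: [0.4789, -0.0942, 0.2108]
ee_rot: [[-0.643, -0.766, -0.0], [-0.766, 0.643, 0.0], [0.0, 0.001, -1.0]]
wrist_force: [0.4, 0.6, -0.4]
gripper_width: 0.273
time_s: 31.77
tcp_pos: [0.5286, -0.2137, 0.2101]
ee_rot: [[-0.644, -0.765, -0.001], [-0.765, 0.644, 0.0], [0.001, 0.001, -1.0]]
wrist_force: [0.6, 0.2, -0.6]
gripper_width: 0.271
time_s: 32.18
tcp_pos: [0.5281, -0.2108, 0.2112]
ee_rot: [[-0.642, -0.767, 0.0], [-0.767, 0.642, 0.0], [-0.0, -0.0, -1.0]]
wrist_force: [-0.4, -0.3, -0.3]
gripper_width: 0.275
t 32.18 tcp [ 0.5281 -0.2108  0.2112] yaw -129.96 tilt [0.0002 0.0001] F [-0.4 -0.3 -0.3] M [ 0.06 -0.13 -0.  ] g 2.394 j [ -5.  16.  -7.  -0. -67. -35.]
tool shift cm [ 0.07 -0.41  6.12]
```

View pics/k1.png

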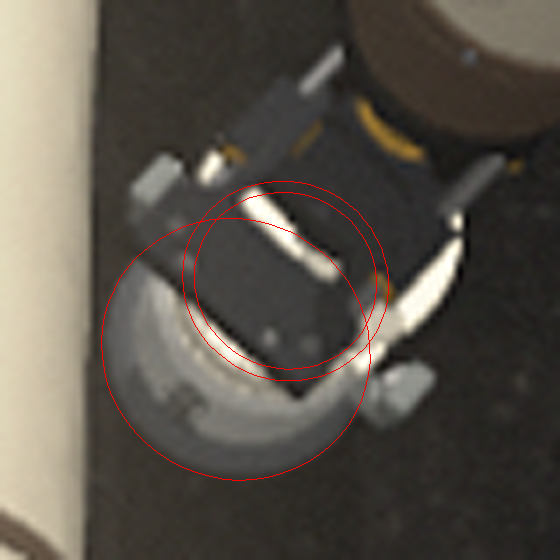

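View pics/k2.png

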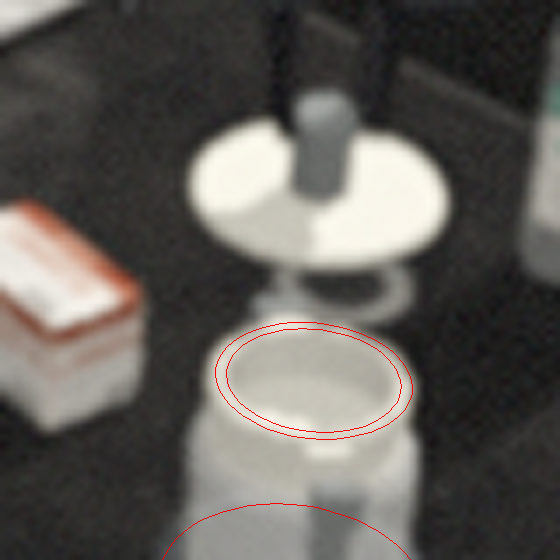

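View pics/k3.png

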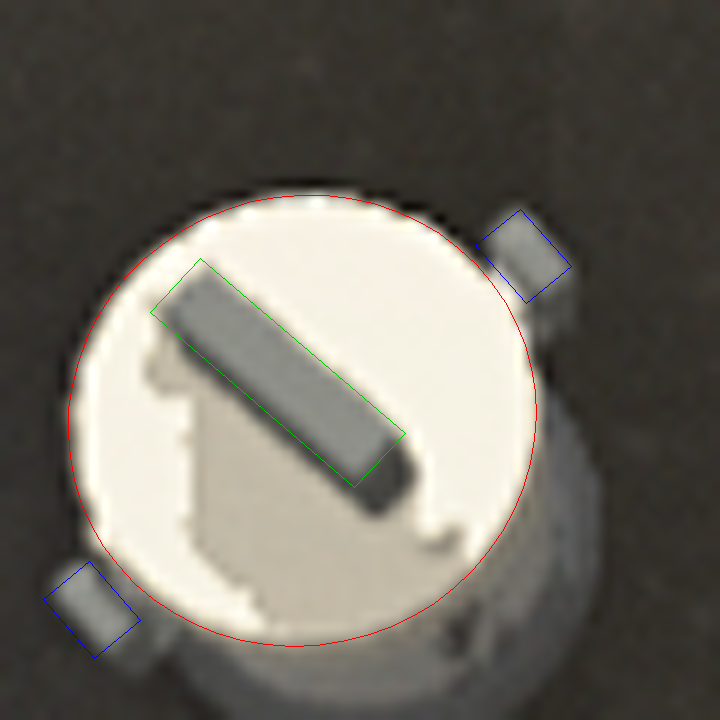

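The cap hangs level over the used mouth. The locked bar overlaps the -127° outline; I'll measure its angle more exactly.

```bash
python3 - <<'E'
from ov import *
f=a["frame"].astype(int)
x0,y0=225,140
sub=f[y0:y0+60,x0:x0+60]
m=sub.mean(2)
c=[(u,v) for v in range(60) for u in range(60)]
print("bar vals",m[30,22:30].round(),m[28,15:32].round())
big=cv2.resize(a["frame"][y0:y0+60,x0:x0+60],None,fx=12,fy=12,interpolation=cv2.INTER_CUBIC)
g=big.mean(2)
def pc(mask,x1,y1,x2,y2,z):
    ys,xs=np.nonzero(mask[y1:y2,x1:x2]);xs=xs+x1;ys=ys+y1
    P=np.array([ray(a,*px(x0,y0,12,X,Y),z)[:2] for X,Y in zip(xs[::3],ys[::3])])
    mu=P.mean(0);w,V=np.linalg.eigh(np.cov((P-mu).T));d=V[:,1]
    return mu,np.degrees(np.arctan2(d[1],d[0])),np.sqrt(w*12),len(P)
mask=((g>112)&(g<165)).astype(np.uint8)
n,lab,st,ce=cv2.connectedComponentsWithStats(mask)
for i in range(1,n):
    if st[i][4]>800: print(i,st[i],ce[i].round(1), pc(lab==i,0,0,720,720,.152 if 250<ce[i][1]<450 and ce[i][0]<450 else .104))
cv2.imwrite('pics/mask.png',mask*255)
E
```

```text
bar vals [140. 139. 138. 138. 159. 214. 230. 242.] [ 80. 106. 131. 139. 140. 138. 140. 140. 139. 171. 225. 243. 240. 240.
 239. 238. 239.]
1 [   68   191   499   496 19114] [370.3 485. ] (array([0.50431237, 0.18723047]), np.float64(154.46919246750042), array([0.10194102, 0.14589038]), 6372)
2 [  159   272   259   251 18494] [281.9 382.3] (array([0.51333704, 0.20091747]), np.float64(51.74940960572778), array([0.01828522, 0.06222556]), 6165)
5 [  60  566   70   79 2841] [ 93.6 604.9] (array([0.47237831, 0.24610254]), np.float64(-136.52255933945017), array([0.00774103, 0.01884302]), 947)
```

View pics/mask.png

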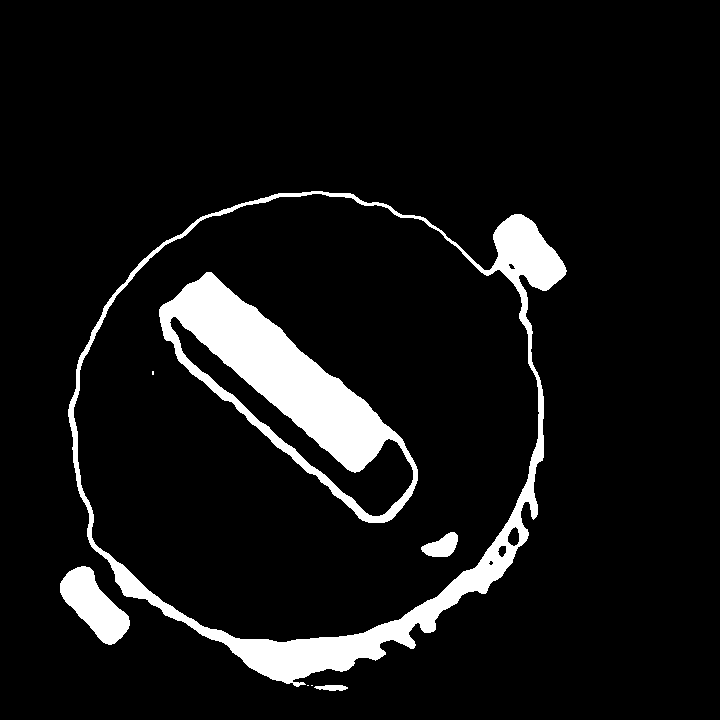

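```bash
python3 - <<'E'
from m import *
P=lambda X,Y,z: ray(a,*px(225,140,12,X,Y),z)
def ang(p,q): d=q-p; return np.degrees(np.arctan2(d[1],d[0])),(p+q)/2,np.linalg.norm(d)
print("catch",ang(P(94,605,.104),P(530,252,.104)))
g=cv2.resize(a["frame"][140:200,225:285],None,fx=12,fy=12,interpolation=cv2.INTER_CUBIC).mean(2)
# bar sides: upper edge crossing 190 (to white) ; lower edge crossing 105
U=[];L=[];C=[]
for X in range(225,345,5):
    col=g[:,X]; ys=np.nonzero((col>115)&(col<160))[0]; ys=ys[(ys>250)&(ys<480)]
    mid=int(330+ (X-225)*0.82); 
    y=mid
    while col[y]<185:y-=1
    U.append(P(X,y,.152))
    y=mid
    while col[y]>112:y+=1
    L.append(P(X,y,.152))
for E in(U,L):
    E=np.array(E)[:,:2];mu=E.mean(0);_,_,V=np.linalg.svd(E-mu);print("edge",np.degrees(np.arctan2(V[0][1],V[0][0]))%180,"mid",mu)
E
```

```text
catch (np.float64(-45.37567030336176), array([0.51651702, 0.20123691, 0.104     ]), np.float64(0.12571244478286892))
edge 53.010533235257824 mid [0.52541061 0.20198895]
edge 52.80201305096759 mid [0.50642357 0.20009556]
```

Bar angle 52.9° against catches at -45.4° gives 81.7° of turn, so it's locked. Now lowering the cap on the used jar.

```bash
python3 -m jog '[[0.07,-0.37,1,0,0,0],[0,0,2,0,0,0],[0,0,2,0,0,0],[0,0,1,0,0,0],[0,0,0,0,0,0]]';python3 -m jog '[[0,0,0.5,0,0,0],[0,0,0,0,0,0],[0,0,0,0,0,0],[0,0,0,0,0,0],[0,0,0,0,0,0]]';python3 d.py .5307 -.2138 .123;python3 - <<'E'
from h import *
crop("scene",'pics/l2.png',365,175,60,60,9)
E
```

```text
time_s: 32.9
tcp_pos: [0.5288, -0.2143, 0.1476]
ee_rot: [[-0.644, -0.765, -0.006], [-0.765, 0.644, 0.001], [0.003, 0.006, -1.0]]
wrist_force: [-0.8, 0.6, -0.5]
gripper_width: 0.27
time_s: 33.32
tcp_pos: [0.5312, -0.2147, 0.1468]
ee_rot: [[-0.643, -0.766, 0.002], [-0.766, 0.643, -0.0], [-0.001, -0.002, -1.0]]
wrist_force: [0.0, 0.4, -0.6]
gripper_width: 0.276
t 33.32 tcp [ 0.5312 -0.2147  0.1468] yaw -130.02 tilt [ 0.0017 -0.0003] F [ 0.   0.4 -0.6] M [ 0.05 -0.09 -0.03] g 2.400 j [ -6.  20. -12.   0. -59. -34.]
tool shift cm [-0.03  0.1   2.38]
```

View pics/l2.png

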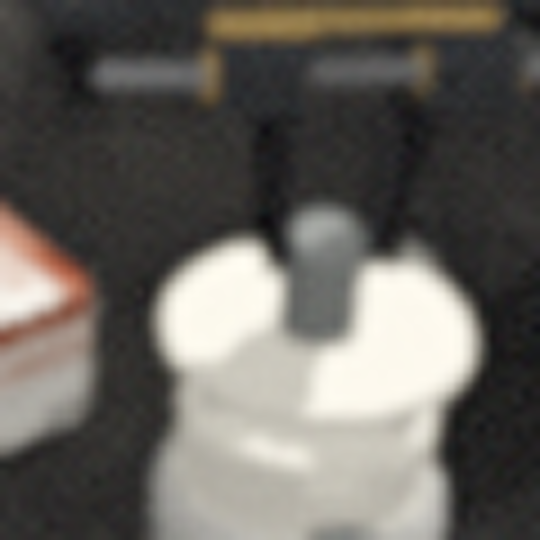

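```bash
python3 -m jog '[[-0.03,0.1,0.5,0,0,0],[0,0,0.5,0,0,0],[0,0,0.4,0,0,0],[0,0,0.3,0,0,0],[0,0,0,0,0,0]]';python3 d.py .5307 -.2138 .123;python3 -m jog '[[0,0,0.3,0,0,0],[0,0,0.2,0,0,0],[0,0,0,0,0,0],[0,0,0,0,0,0],[0,0,0,0,0,0]]';python3 d.py .5307 -.2138 .123
```

```text
time_s: 33.78
tcp_pos: [0.5295, -0.2135, 0.1278]
ee_rot: [[-0.643, -0.766, -0.002], [-0.766, 0.643, 0.0], [0.001, 0.002, -1.0]]
wrist_force: [0.3, 0.0, -0.6]
gripper_width: 0.271
t 33.78 tcp [ 0.5295 -0.2135  0.1278] yaw -130.04 tilt [-0.0021  0.0004] F [ 0.3  0.  -0.6] M [ 0.11 -0.12 -0.02] g 2.361 j [ -6.  21. -13.  -0. -56. -34.]
tool shift cm [-0.06 -0.11  0.48]
time_s: 34.2
tcp_pos: [0.5303, -0.2137, 0.1241]
ee_rot: [[-0.643, -0.766, 0.0], [-0.766, 0.643, -0.0], [-0.0, -0.0, -1.0]]
wrist_force: [0.4, -0.4, -0.4]
gripper_width: 0.274
t 34.20 tcp [ 0.5303 -0.2137  0.1241] yaw -130.02 tilt [ 0.0002 -0.0001] F [ 0.4 -0.4 -0.4] M [ 0.06 -0.15  0.04] g 2.381 j [ -6.  21. -14.   0. -56. -34.]
tool shift cm [-0.02 -0.04  0.11]
```

Inside the mouth without contact; lowering the last millimetre, then releasing.

```bash
python3 -m jog '[[0,0,0.15,0,0,0],[0,0,0,0,0,0],[0,0,0,0,0,0],[0,0,0,0,0,0],[0,0,0,0,0,0]]';python3 d.py;python3 -m jog '[[0,0,0,0,0,0],[0,0,0,0,0,0],[0,0,0,0,0,0],[0,0,0,0,0,0],[0,0,0,0,0,0]]' 6;python3 -m jog '[[0,0,0,0,0,0],[0,0,-0.5,0,0,0],[0,0,-2,0,0,0],[0,0,-3,0,0,0],[0,0,-3,0,0,0]]';python3 -m jog '[[0,0,-3,0,0,0],[0,0,-2,0,0,0],[0,0,0,0,0,0],[0,0,0,0,0,0],[0,0,0,0,0,0]]';python3 d.py .40 0 .24
```

```text
time_s: 34.62
tcp_pos: [0.5306, -0.2139, 0.1233]
ee_rot: [[-0.643, -0.766, 0.001], [-0.766, 0.643, -0.0], [-0.0, -0.001, -1.0]]
wrist_force: [-1.0, 0.7, 5.9]
gripper_width: 0.273
t 34.62 tcp [ 0.5306 -0.2139  0.1233] yaw -130.01 tilt [ 0.0012 -0.0005] F [-1.   0.7  5.9] M [0.36 0.22 0.06] g 2.379 j [ -6.  21. -14.   0. -55. -34.]
time_s: 35.03
tcp_pos: [0.5299, -0.2137, 0.1219]
ee_rot: [[-0.643, -0.766, -0.001], [-0.766, 0.643, 0.0], [0.0, 0.001, -1.0]]
wrist_force: [0.1, -0.8, -0.0]
gripper_width: 0.564
time_s: 35.45
tcp_pos: [0.5295, -0.2137, 0.208]
ee_rot: [[-0.643, -0.766, -0.002], [-0.766, 0.643, 0.0], [0.001, 0.002, -1.0]]
wrist_force: [0.4, -1.2, -0.2]
gripper_width: 0.69
time_s: 35.87
tcp_pos: [0.5296, -0.2134, 0.2568]
ee_rot: [[-0.643, -0.766, -0.001], [-0.766, 0.643, 0.001], [0.0, 0.001, -1.0]]
wrist_force: [-0.1, -0.1, -0.5]
gripper_width: 0.691
t 35.87 tcp [ 0.5296 -0.2134  0.2568] yaw -130.04 tilt [-0.0012  0.0008] F [-0.1 -0.1 -0.5] M [ 0.07 -0.15  0.01] g 6.008 j [ -6.  15.  -2.  -0. -73. -34.]
tool shift cm [-8.   23.65  1.71]
```

```bash
python3 -m jog '[[-0.8,2.36,0,0,0,0],[-0.8,2.36,0,0,0,0],[-0.8,2.36,0,0,0,0],[-0.8,2.36,0,0,0,0],[-0.8,2.36,0,0,0,0]]';python3 -m jog '[[-0.8,2.36,0,0,0,0],[-0.8,2.36,0,0,0,0],[-0.8,2.36,0,0,0,0],[0,0,0,0,0,0],[0,0,0,0,0,0]]';python3 d.py;python3 - <<'E'
from ov import *
cv2.imwrite('pics/z1.png',a["frame"][:,:,::-1]);cv2.imwrite('pics/z2.png',b["frame"][:,:,::-1])
x,y=.5308,-.214;R=(0,0,255)
S=[(circ(x,y,.115,.048),R)]
over(a,'pics/z3.png',373,150,60,60,6,S);over(b,'pics/z4.png',366,194,60,60,6,S);crop("",'pics/z5.png',225,140,60,60,6,a);crop("",'pics/z6.png',275,140,60,60,6,b)
i=[cv2.imread(f'pics/z{k}.png') for k in (3,4,5,6)]
cv2.imwrite('pics/z7.png',cv2.resize(np.vstack([np.hstack(i[:2]),np.hstack(i[2:])]),(600,600)))
E
```

```text
time_s: 36.28
tcp_pos: [0.4639, -0.1064, 0.2557]
ee_rot: [[-0.644, -0.765, -0.004], [-0.765, 0.644, -0.0], [0.002, 0.003, -1.0]]
wrist_force: [-0.8, 0.8, 0.0]
gripper_width: 0.687
time_s: 36.7
tcp_pos: [0.4258, -0.0427, 0.2566]
ee_rot: [[-0.641, -0.767, -0.002], [-0.767, 0.641, -0.0], [0.001, 0.001, -1.0]]
wrist_force: [1.1, -0.3, 0.5]
gripper_width: 0.689
t 36.70 tcp [ 0.4258 -0.0427  0.2566] yaw -129.89 tilt [-0.0017 -0.0003] F [ 1.1 -0.3  0.5] M [ 0.11 -0.14 -0.  ] g 5.991 j [ 16.   0. -20.  -0. -70. -56.]
```

View pics/z1.png

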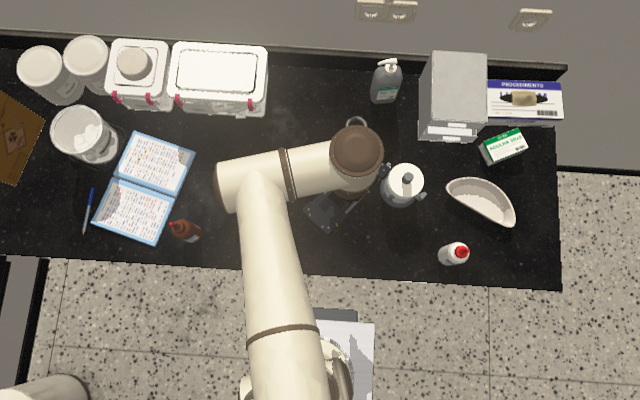

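View pics/z7.png

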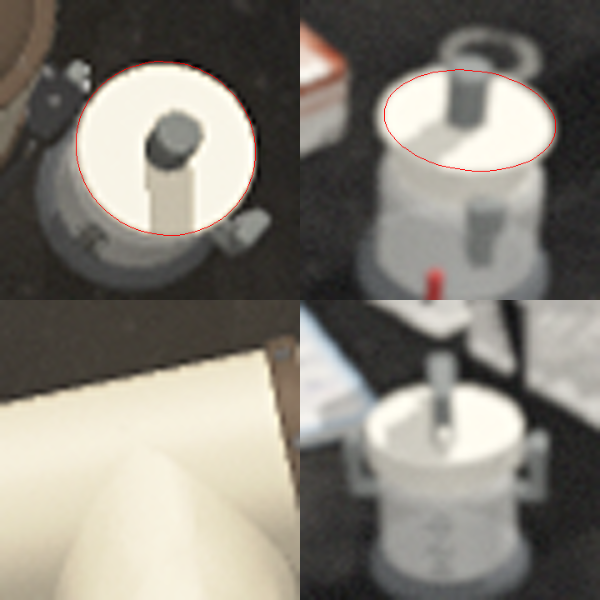

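The cap sits on the used jar: its disc matches the z = 0.115 outline, with the knob at (178,130) in the crop. The lid is locked on the fresh jar and nothing is touching the robot, so I'm handing in.

```bash
python3 -c "
from station import finish_job
print(finish_job())"
```

```text
the job is handed in; nothing more can be done
None
```

The lid is now locked on the fresh jar and the dust cap closes the used jar. I handed the job in at about 37 s of the 72 s allowed. No verdict is reported.

**What I did:**
1. I took the cap off the fresh jar and parked it on the worktop.
2. I twisted the lid 81° anticlockwise on the used jar and lifted it off.
3. I set it on the fresh jar with the bar in line with the catches and turned it clockwise to the stop.
4. I put the cap on the used jar and moved the arm clear.

**Last checks:**
- **Lid:** the top view put the bar 81.7° from the catch line, inside the 79–82° locked range. The twist moment fell to almost nothing and then rose to about 0.6 N m, which fits the snap followed by the stop. I made that angle check just before placing the cap. In the last pictures the arm hid this jar from the top camera, and the scene camera showed the bar still across.
- **Cap:** its disc matches the expected outline at seated height.
- **Bystanders:** both bottles stand where they were in the last top view. The arm hid the carton there, but I saw it in place in a scene crop.

**What went wrong:** the first try at seating the lid landed about 1.5 mm off, most likely on a catch nose, with roughly 15 N upward. I raised it, shifted it and lowered it again, and it seated at the right height. During the last few degrees of the twist the gripper may have slipped slightly on the bar.

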